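# Fit the filler's feed tube

### The job

Slide the steel feed tube with the square hole in its side, the tallest part in the white tray, bell foot down over the filler's upright stub until it sits fully home on the collar, and turn it until the stub's spring button pops out through the hole. Ease it on gently without forcing it, leave it standing there locked, and leave the other two parts in the tray as they are.

Things in the scene. Friction and masses are not known exactly. Their poses are not given: they have to be found in the camera images.
- feed_tube: Plain steel tube standing in the tray, 120 mm tall, outside diameter 48 mm, wall 3 mm, bore 42 mm, 0.25 to 0.45 kg. Bell foot: rim 61 mm wide, 6 mm high; mouth 55 mm, narrowing to the bore 14 mm up. One square hole, 9 x 9 mm, through the wall, its centre 30 mm above the foot. Origin: centre of the underside; z up along the tube; the hole is on its +x side.
- filler: Low metal filler base fixed to the table, 200 (x) x 180 (y) x 50 mm. On its top a round collar, 72 mm wide, rises to 58 mm; on it stands the inlet stub, a rigid upright steel round 40 mm in diameter and 55 mm tall (top edge chamfered 3 mm), top 113 mm above the table. Origin: centre of the underside, on the stub's axis; z up.
- seat (a point): Point on the stub's axis at the collar's top face, where the tube's foot must rest; axes as the filler's. The spring button stands out sideways from the stub 30 mm above it, anywhere within 58 degrees either side of the filler's +x; its bearing is not measured: find it by feel or by eye.
- button (a joint): Spring button: dark steel pin, 6 mm wide, blunt-ended, 7 mm proud of the stub. 0 = fully out, grows as pressed in (m, at most 0.008). Spring 1.2 N plus 0.35 N/mm. The bell pushes it in on the way down (4 to 10 N push, then a few N of rubbing); in the bore it reads 4 to 6 mm until the hole comes round (within about 4 degrees, tube seated within 1.5 mm); then it springs out and blocks turning.
- tray: White shallow plastic tray fixed to the table, 230 x 230 mm, rim 16 mm high, floor 4 mm thick; holds the three standing steel parts. Origin: centre of the underside.
- plain_tube: Shorter steel tube of the same widths, 90 mm tall, without a hole, standing in the tray; leave it. Origin: centre of the underside.
- reducer: Stepped steel reducer, 60 mm wide at the foot, 85 mm tall, standing in the tray; leave it. Origin: centre of the underside.

How it is judged (in metres and radians):
On the way:
1. the feed tube is over the stub and has pushed the button in (value of joint button above 0.003 m and horizontal distance between feed_tube and seat below 0.005 m and z of feed_tube in the frame of seat below 0.035 m), for 0.1 s.
At the end, for the whole second after the job is handed in: The feed tube stands still on the filler's stub, upright within 3.4 degrees, its foot within 2.5 mm of the collar and centred within 4 mm, and the spring button is out (within 2 mm of fully out) through the tube's hole (value of joint button below 0.002 m and horizontal distance between feed_tube and seat below 0.004 m and z of feed_tube in the frame of seat below 0.0025 m and angle between feed_tube's own z axis and vertical below 0.06 rad and linear speed of feed_tube below 0.01 m/s); the robot touches nothing.
It fails at once if the tube is forced: more than 40 N between the feed tube and the filler, its stub and button (contact force between feed_tube and filler above 40 N).
It fails at once if one of the other two parts in the tray is moved by more than 30 mm (distance of any of plain_tube, reducer from where it was at the start of the episode above 0.03 m).
It also fails if it takes over 61 s, if anything falls off the work surface, if the arm or the gripper's body presses on something with over 40 N, if the wrist force passes 120 N, or if a joint passes its speed limit or range.

### The arm

A 7-joint arm with a two-finger parallel gripper is mounted at the origin on the work surface. World frame = base frame: x ahead of the robot, y to its left, z up, the work surface at z = 0. Lengths are in m, angles in degrees, forces in N, time in s.
With the tool pointing down it reaches from about 0.4 to 0.875 m from the base axis. Payload 6.5 kg.
Tool frame: the origin (TCP) lies midway between the tips of the shut fingers; the grasp point (between the pads) lies 19 mm behind it; z points along the fingers, x is the direction in which the jaws open and shut, and the axes are right-handed (so a half turn about z gives the same grasp; the last joint's range is limited). The gripper opens to 85 mm and grips with 20 to 120 N. Pads are 22 mm wide; open, the fingers measure 114 mm over their backs; the gripper's body (76 mm by 85 mm) begins 54 mm behind the grasp point. The pads swing forward as they close: fully open they stand 13 mm farther back than shut.
Start: joints at [68.113, 30.733, -0.252, 88.115, 0.149, 61.152, -4.079], TCP at [0.202, -0.618, 0.207] pointing down, gripper open.
Joint ranges: [-154.64, 154.64], [-21.42, 123.67], [-72.66, 72.17], [13.99, 137.28], [-74.86, 254.86], [10.95, 109.41], [-158.01, 158.01]. Speed limits (degrees/s): [136.94, 136.94, 180, 180, 180, 180, 180].

### API

Orientations are given as [roll, pitch, yaw] about the fixed x, y, z axes, in that order (R = Rz(yaw) Ry(pitch) Rx(roll)).
In Python, from plant import env gives the robot as it stands.
- The arm moves only by the shell command python3 -m handwheel 'ROWS' [OPENING]. ROWS is JSON, a list of rows, each an object with "offset": the shift along the tool's x, y, z in cm, a list of three; "roll": the turn about the tool's z in rad. In form: [{"offset": [x, y, z], "roll": roll}, ...]. A call has exactly 10 rows; each row is the pose to reach, as a shift and turn from the pose commanded when the call began, along the tool's axes at that moment; what a row does not reach only later rows make up. A row lasts 1/10 s, in which the tool goes at most 50 mm and 8.59 degrees, less where a joint would pass 70% of its speed; a pose out of reach is approached as far as the arm can. A call with a gripper value outside its range is refused whole. OPENING is the gripper command: -1 is fully open, 1 is shut, values between are in proportion, set as the call begins (- or left out, the last holds). The fingers move at their own pace and stop on an object; the grip force is fixed at half the most. Time passes only in rows, so rows that repeat a pose let the fingers close, or fill a call up. It gives the time, the measured TCP pose, the force and the opening at its end, in the units of the state.
- env.get_state(): the state, without advancing time (a new reading comes with each control period).
- env.capture(name): name is "side" or "top"; returns a dict with "pixels" (420x560x3 uint8, blue, green, red), "K" (3x3 intrinsics, pixels), "position" and "orientation" of the camera in the world. Camera axes: x right, y up, looking along -z (the intrinsics and any distortion apply to the point x, -y, -z); pixel columns grow to the right and rows downward; lengths in m; the calibration is good to about 2 mm. A picture is of the moment at which its call begins. There is no depth.
- env.hand_in(): hands the job in, once; it reports no verdict.
The state is a dict: "time_s": time; "joint_pos": joint angles; "qvel": joint speeds; "joint_efforts": joint torques, N m; "eef_pos": TCP position; "tcp_rot": TCP orientation; "force": force on the tool from outside, world axes, zero at the start; "wrist_torque": the same for the moment, N m; "opening": finger opening in m.
Only numpy, scipy, OpenCV 4.12 (cv2) and the standard library are available. Lean on these libraries where they do the work, as an engineer would, in place of code of your own. Each camera call takes 0.05 s, during which the arm holds its last target.

## Working session

There is one attempt and no reset: what is moved stays moved. The work goes in short steps, Python scripts to look and compute and a shell command to move; the robot and the scene stay as the last step left them, time stands still between calls to the robot, and variables do not carry over. Pictures are saved under pics/ and viewed, and the job is handed in when it is done.

```bash
ls; mkdir -p pics
python3 - <<'E'
from plant import env
import cv2,numpy as np
s=env.get_state(); print(s)
for n in("side","top"):
    c=env.capture(n); cv2.imwrite(f"pics/{n}0.png",c["pixels"]); print(n,c["K"],c["position"],c["orientation"],[k for k in c])
E
```

```text
pics
{'time_s': 0.0, 'joint_pos': array([68.11235245, 30.77856527, -0.25482274, 88.17110526,  0.15046117,
       61.15020589, -4.07956961]), 'qvel': array([ 0.05471628,  0.03277907, -0.08038686,  0.02444746,  0.02984731,
        0.09228559,  0.02376785]), 'joint_efforts': array([-1.84829205e-04, -5.83397841e+01,  1.04876921e+00, -2.59093988e+01,
        1.24015688e-02,  9.64439590e-03, -3.34925858e-05]), 'eef_pos': array([ 0.20165162, -0.6172251 ,  0.20649818]), 'tcp_rot': array([ 1.79991659e+02,  9.92031634e-02, -7.19001699e+01]), 'force': array([ 0.352369  , -0.09251168,  0.58412958]), 'wrist_torque': array([-6.03588717e-03,  1.54468634e-05, -5.26541268e-03]), 'opening': 0.08505951462413847}
side [[512.65938911   0.         285.19036419]
 [  0.         512.65938911 209.50131205]
 [  0.           0.           1.        ]] [0.17092759 0.66874541 0.79585552] [  45.43941782   -0.5594821  -150.2410208 ] ['pixels', 'K', 'position', 'orientation']
top [[508.97041596   0.         284.87396226]
 [  0.         508.97041596 209.27546704]
 [  0.           0.           1.        ]] [0.39222571 0.02734121 1.07402353] [  6.84147604   0.94547149 -90.79080444] ['pixels', 'K', 'position', 'orientation']
```

View pics/side0.png

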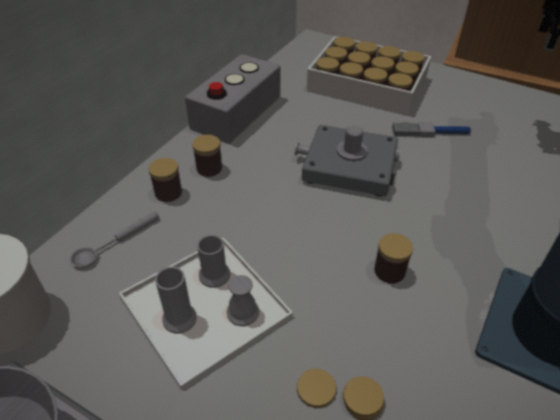

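View pics/top0.png

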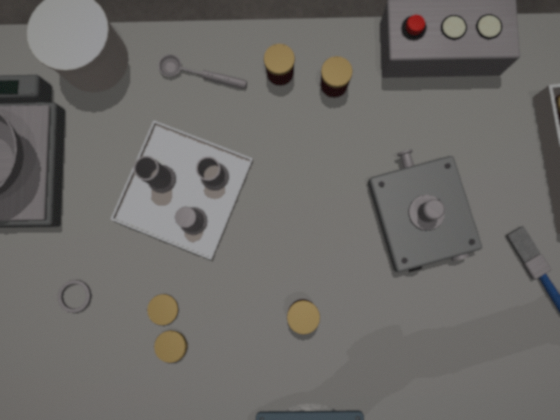

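```bash
cat > h.py <<'E'
import cv2,numpy as np
from scipy.spatial.transform import Rotation as Rn
def cam(c):
    return c["K"],np.array(c["position"]),Rn.from_euler('xyz',c["orientation"],degrees=True).as_matrix()
def ray(c,u,v):
    K,p,R=cam(c); d=R@np.array([(u-K[0,2])/K[0,0],-(v-K[1,2])/K[1,1],-1]); return p,d/np.linalg.norm(d)
def onz(c,u,v,z):
    p,d=ray(c,u,v); return p+d*(z-p[2])/d[2]
def proj(c,P):
    K,p,R=cam(c); q=R.T@(np.array(P)-p); return np.array([K[0,0]*q[0]/-q[2]+K[0,2], K[1,1]*-q[1]/-q[2]+K[1,2]])
def zoom(c,u0,u1,v0,v1,name,k=6,gain=1.0):
    im=c["pixels"][v0:v1,u0:u1]; im=cv2.resize(im,None,fx=k,fy=k,interpolation=cv2.INTER_CUBIC)
    cv2.imwrite(f"pics/{name}.png",cv2.convertScaleAbs(im,alpha=gain))
E
python3 - <<'E'
from plant import env
from h import *
c=env.capture("top"); import pickle; pickle.dump(c,open("top0.pkl","wb"))
zoom(c,110,250,120,260,"t_tray",4,1.6); zoom(c,365,485,150,280,"t_fill",4,1.6)
c=env.capture("side"); pickle.dump(c,open("side0.pkl","wb"))
zoom(c,120,290,230,380,"s_tray",4,1.6); zoom(c,290,410,115,200,"s_fill",6,1.8)
E
```

```text
(no output)
```

View pics/t_tray.png

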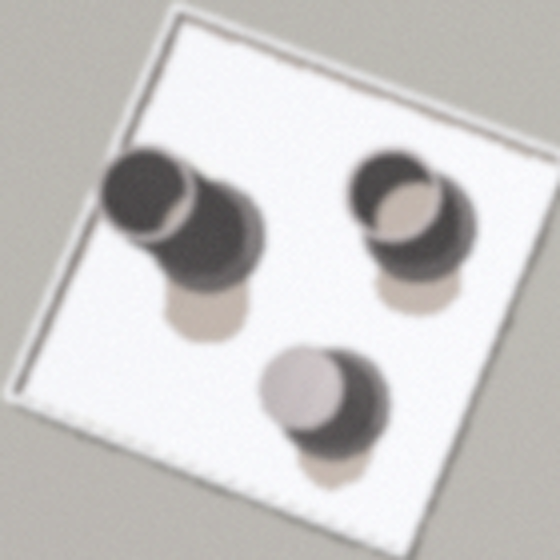

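View pics/t_fill.png

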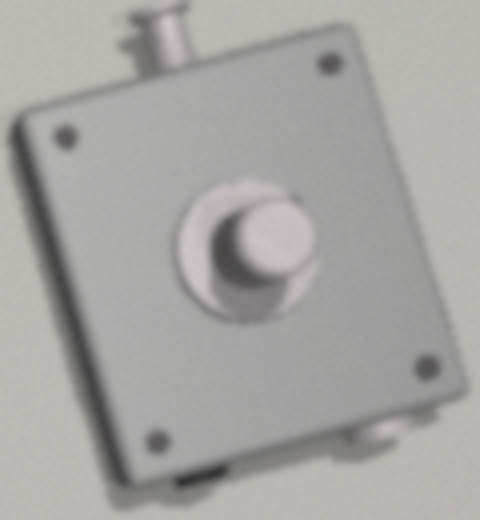

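View pics/s_tray.png

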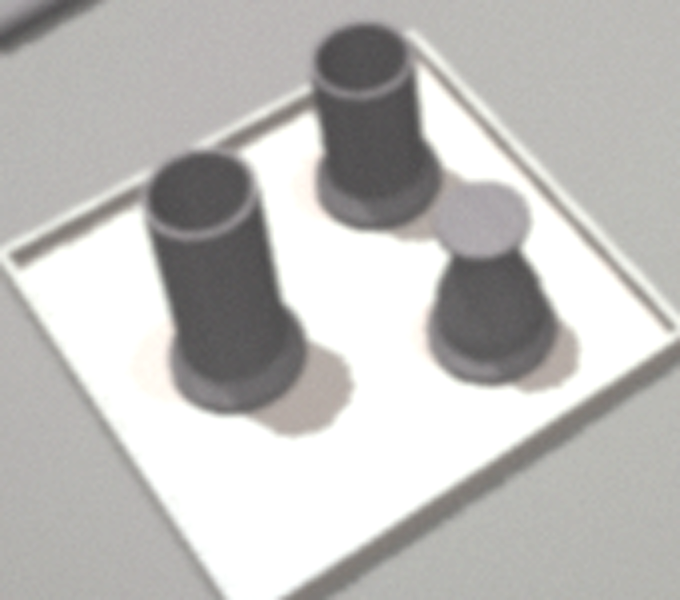

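View pics/s_fill.png

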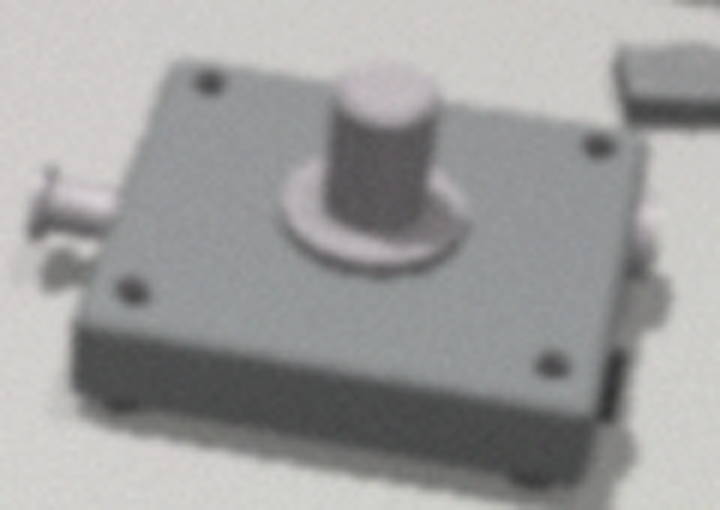

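Run:
```python
from plant import env
from h import *
def avg(n,N=6):
    cs=[env.capture(n) for _ in range(N)]; c=cs[0]; c["pixels"]=np.mean([x["pixels"].astype(float) for x in cs],0); return c
t=avg("top"); s=avg("side")
import pickle; pickle.dump((t,s),open("avg0.pkl","wb"))
def z(c,u0,u1,v0,v1,lo,hi,k):
    im=c["pixels"][v0:v1,u0:u1]; im=np.clip((im-lo)/(hi-lo)*255,0,255).astype(np.uint8)
    return cv2.resize(im,None,fx=k,fy=k,interpolation=cv2.INTER_CUBIC)
def put(name,a): cv2.imwrite(f"pics/{name}.png",a)
put("s_feed",z(s,150,205,255,340,15,90,7))
put("t_feed",z(t,130,185,150,205,15,90,9))
put("t_stub",z(t,400,455,185,240,20,180,9))
```

```text
(no output)
```

View pics/s_feed.png

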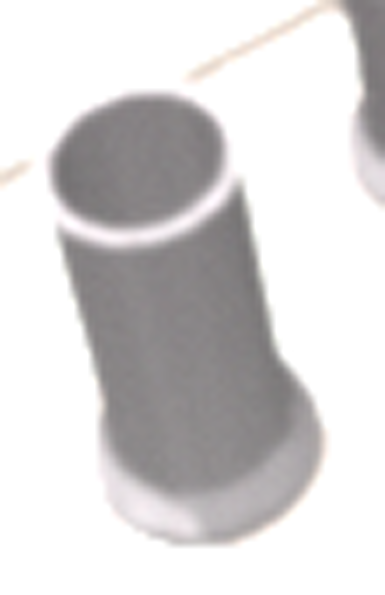

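View pics/t_feed.png

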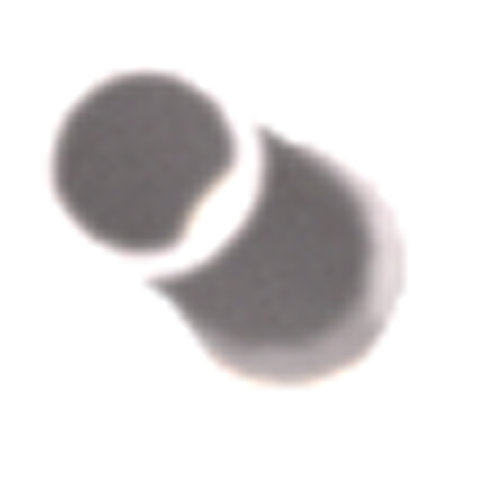

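View pics/t_stub.png

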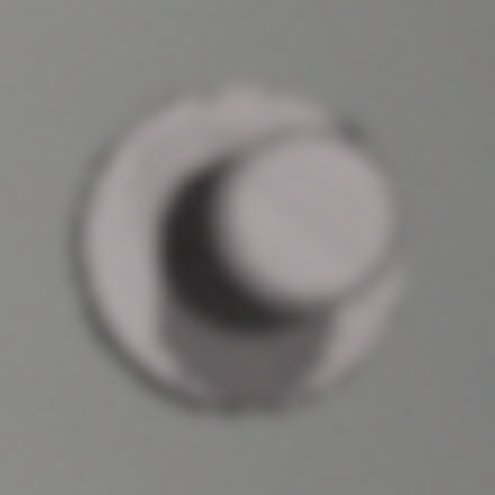

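Run:
```python
from h import *
import pickle
t,s=pickle.load(open("avg0.pkl","rb"))
# filler: top face corners z=.05 in top view, by mask
def circ_fit(m):
    cs,_=cv2.findContours(m,cv2.RETR_EXTERNAL,cv2.CHAIN_APPROX_NONE); return max(cs,key=cv2.contourArea)
g=cv2.cvtColor(t["pixels"].astype(np.uint8),cv2.COLOR_BGR2GRAY)
# stub top: bright disc
z=g[185:240,400:455]; 
m=(g>115).astype(np.uint8); 
print(g[211,405:460]); print(g[180:240,432]); print(g[170:250,415])
# filler mounting screws as refs (zoom4 pts)
for p in [(66,137),(330,64),(427,368),(157,442)]:
    print(onz(t,365+p[0]/4,150+p[1]/4,.05))
for p in [(208,82),(598,146),(552,365),(132,291)]:
    print('side',onz(s,290+p[0]/6,115+p[1]/6,.05))
# stub top disc centre
print('stubtop',onz(t,400+307/9,185+220/9,.113), 'side', onz(s,290+387/6,115+92/6,.113))
print('collar',onz(t,400+245/9,185+250/9,.058),'side', onz(s,290+375/6,115+213/6,.058))
print('spot',onz(t,400+353/9,185+128/9,.088))
print('tube top', onz(t,130+147/9,150+163/9,.124), 'plain',onz(t,110+395/4,120+195/4,.094),'red',onz(t,110+302/4,120+387/4,.089))
print('tube top side', onz(s,150+140/7,255+168/7,.124),'plain',onz(s,120+362/4,230+60/4,.094),'red',onz(s,120+482/4,230+220/4,.089))
```

```text
[105 104  96  91 102 117 122 123 122 121 118 108  87  63  49  46  47  50
  61  77  92 106 116 121 122 122 123 122 122 121 120 119 119 119 119 120
 118 113 104  99  99 100 100  99 100 100 100  99  99  99  99  98  99  99
  98]
[103 102 102 102 103 103 102 102 102 103 102 103 102 102 103 107 113 117
 114 108 109 116 119 120 120 120 120 119 119 121 122 122 122 122 121 119
 115 103  86  72  66  69  76  79  78  79  80  82  85  89  93  98 101 102
 101 101 102 102 102 102]
[105 105 105 105 104 105 104 105 104 105 105 105 104 105 105 105 105 105
 105 105 105 104 104 105 105 104 103 102 106 111 115 116 117 116 116 115
 116 116 116 116 116 118 119 120 121 121 122 121 121 122 122 121 120 115
 105  92  84  89  98 103 103 104 105 104 104 104 105 104 105 104 104 105
 105 105 105 104 104 104 104 104]
[ 0.56344134 -0.15453283  0.05      ]
[ 0.5988548  -0.28989305  0.05      ]
[ 0.44354669 -0.33012429  0.05      ]
[ 0.40865948 -0.19416996  0.05      ]
side [ 0.59766709 -0.28891223  0.05      ]
side [ 0.44256953 -0.32964512  0.05      ]
side [ 0.40742151 -0.19413154  0.05      ]
side [ 0.56201043 -0.15326564  0.05      ]
stubtop [ 0.50296986 -0.24084839  0.113     ] side [ 0.5006937  -0.23656028  0.113     ]
collar [ 0.50281467 -0.24216074  0.058     ] side [ 0.49849155 -0.23433798  0.058     ]
spot [ 0.52571856 -0.25869747  0.088     ]
tube top [0.58966833 0.30460078 0.124     ] plain [0.59251576 0.19023344 0.094     ] red [0.49900103 0.23618415 0.089     ]
tube top side [0.5861949  0.30922227 0.124     ] plain [0.59037459 0.19514879 0.094     ] red [0.49590206 0.24022209 0.089     ]
```

```bash
cat >> h.py <<'E'
def tri(c1,a,c2,b):
    p1,d1=ray(c1,*a); p2,d2=ray(c2,*b)
    A=np.stack([d1,-d2],1); k=np.linalg.lstsq(A,p2-p1,rcond=None)[0]
    q1=p1+k[0]*d1;q2=p2+k[1]*d2; return (q1+q2)/2,np.linalg.norm(q1-q2)
E
python3 - <<'E'
from h import *
import pickle
t,s=pickle.load(open("avg0.pkl","rb"))
print('tube',tri(t,(130+150/9,150+165/9),s,(150+140/7,255+168/7)))
print('plain',tri(t,(110+395/4,120+195/4),s,(120+362/4,230+60/4)))
print('red',tri(t,(110+302/4,120+387/4),s,(120+482/4,230+220/4)))
print('stub',tri(t,(400+307/9,185+220/9),s,(290+387/6,115+92/6)))
# tray corners z=.016: top zoom
for p in [(178,8),(12,397),(562,152)]: print(onz(t,110+p[0]/4,120+p[1]/4,.016))
# draw predicted circles for tube at candidate
def draw(c,circs,name,u0,u1,v0,v1,k):
    im=cv2.resize(np.clip(c["pixels"][v0:v1,u0:u1]*1.8,0,255).astype(np.uint8),None,fx=k,fy=k,interpolation=cv2.INTER_CUBIC)
    for (x,y,z,r) in circs:
        P=np.array([(proj(c,(x+r*np.cos(a),y+r*np.sin(a),z))-[u0,v0])*k+(k-1)/2 for a in np.linspace(0,6.3,60)]).astype(int)
        cv2.polylines(im,[P],True,(0,0,255),1)
    cv2.imwrite(f"pics/{name}.png",im)
x,y=.588,.3065
C=[(x,y,.124,.024),(x,y,.124,.021),(x,y,.004,.0305),(x,y,.010,.0305)]
draw(t,C,"dt",120,190,140,210,8); draw(s,C,"ds",140,210,250,340,6)
x,y=.503,-.242
C=[(x,y,.113,.017),(x,y,.113,.02),(x,y,.058,.036),(x,y,.05,.036)]
draw(t,C,"dtf",395,460,180,245,8); draw(s,C,"dsf",325,380,115,170,8)
E
python3 -c "
import cv2,numpy as np
a=[cv2.imread(f'pics/{n}.png') for n in('dt','ds','dtf','dsf')]
o=np.zeros((600*2,800,3),np.uint8)
a=[cv2.resize(i,(400,int(400*i.shape[0]/i.shape[1]))) for i in a]
h1=max(a[0].shape[0],a[1].shape[0]);
o=np.zeros((h1+400,800,3),np.uint8)
o[:a[0].shape[0],:400]=a[0];o[:a[1].shape[0],400:]=a[1];o[h1:h1+400,:400]=a[2];o[h1:h1+400,400:]=a[3]
o=cv2.resize(o,(520,int(520*o.shape[0]/800)));print(o.shape);cv2.imwrite('pics/quad.png',o)"
```

```text
tube (array([0.59042111, 0.30576839, 0.11745882]), np.float64(0.0003523007659081368))
plain (array([0.59376268, 0.19122659, 0.08821231]), np.float64(0.00013804665889321274))
red (array([0.49902394, 0.23708013, 0.08353358]), np.float64(0.0012338361038579631))
stub (array([ 0.50312419, -0.242172  ,  0.10868231]), np.float64(0.0007262177618779695))
[0.71255833 0.32039399 0.016     ]
[0.50400662 0.40441656 0.016     ]
[0.63013681 0.11447722 0.016     ]
(594, 520, 3)
```

View pics/quad.png

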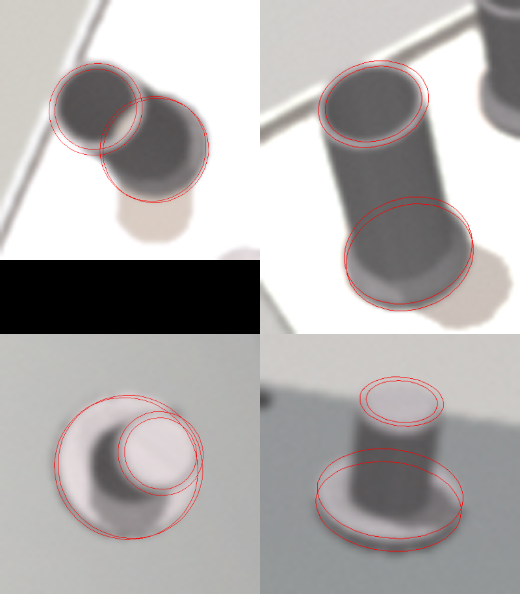

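```bash
cat >> h.py <<'E'
def go(x,y,z,yaw=None):
    "offset (cm, tool axes) and roll (rad) from the present measured pose"
    from plant import env
    s=env.get_state(); p=s["eef_pos"]; R=Rn.from_euler('xyz',s["tcp_rot"],degrees=True).as_matrix()
    o=R.T@(np.array([x,y,z])-p)*100
    dy=0 if yaw is None else ((yaw-s["tcp_rot"][2]+180)%360-180)
    print("offset cm",o.round(2),"dist cm",np.linalg.norm(o).round(1),"roll",round(-np.radians(dy),4)); 
def st():
    from plant import env
    s=env.get_state(); print(round(s["time_s"],2),"pos",s["eef_pos"].round(4),"rpy",s["tcp_rot"].round(2),"F",s["force"].round(2),"T",s["wrist_torque"].round(3),"op",round(s["opening"],4),"q",s["joint_pos"].round(1))
E
python3 - <<'E'
from h import *
go(.45,-.2,.30,-20)
E
```

```text
offset cm [-32.01 -36.56  -9.26] dist cm 49.5 roll -0.9059
```

```bash
python3 -m handwheel '[{"offset":[-2.5,-3,-2],"roll":-0.08},{"offset":[-5.5,-6.5,-4],"roll":-0.17},{"offset":[-9,-10,-6],"roll":-0.27},{"offset":[-12,-13.5,-8],"roll":-0.36},{"offset":[-15,-17,-9],"roll":-0.45},{"offset":[-18,-20.5,-9],"roll":-0.54},{"offset":[-21.5,-24,-9],"roll":-0.63},{"offset":[-25,-28,-9],"roll":-0.72},{"offset":[-28.5,-32,-9],"roll":-0.81},{"offset":[-32,-36.5,-9],"roll":-0.9}]' -1
python3 - <<'E'
from h import *
st();go(.59,.306,.24,0)
E
```

```text
time_s: 1.8
eef_pos: [0.4426, -0.2096, 0.2978]
tcp_rot: [180.0, -0.0, -20.1]
force: [0.9, -0.8, -0.4]
opening: 0.0857
1.8 pos [ 0.4426 -0.2096  0.2978] rpy [ 1.7997e+02 -5.0000e-02 -2.0140e+01] F [ 0.88 -0.83 -0.38] T [ 0.016 -0.038 -0.056] op 0.0857 q [ 40.3  11.  -23.2 104.4   4.8  65.5  -4.6]
offset cm [ -3.92 -53.49   5.75] dist cm 53.9 roll -0.3516
```

```bash
python3 -m handwheel '[{"offset":[-0.4,-4.5,0.5],"roll":-0.03},{"offset":[-0.8,-9.3,1],"roll":-0.07},{"offset":[-1.1,-14,1.5],"roll":-0.1},{"offset":[-1.4,-18.7,2],"roll":-0.14},{"offset":[-1.8,-23.4,2.5],"roll":-0.18},{"offset":[-2.1,-28,3],"roll":-0.21},{"offset":[-2.4,-32.8,3.5],"roll":-0.25},{"offset":[-2.8,-37.5,4],"roll":-0.28},{"offset":[-3.1,-42.2,4.5],"roll":-0.32},{"offset":[-3.4,-47,5],"roll":-0.35}]'
python3 - <<'E'
from h import *
st();go(.59,.306,.24,0)
E
```

```text
time_s: 2.8
eef_pos: [0.5741, 0.2426, 0.2472]
tcp_rot: [180.0, -0.0, -0.2]
force: [0.5, -0.2, 0.2]
opening: 0.0853
2.8 pos [0.5741 0.2426 0.2472] rpy [ 1.7998e+02 -2.0000e-02 -2.5000e-01] F [ 0.54 -0.19  0.22] T [-0.027 -0.081 -0.035] op 0.0853 q [ -2.2  30.3 -36.   88.4  18.8  67.4 -41.9]
offset cm [ 1.56 -6.35  0.72] dist cm 6.6 roll -0.0043
```

```bash
python3 -m handwheel '[{"offset":[0.5,-2.0,0.1],"roll":0},{"offset":[1,-4,0.2],"roll":0},{"offset":[1.4,-5.2,0.3],"roll":0},{"offset":[1.4,-5.4,0.5],"roll":0},{"offset":[1.4,-5.4,0.5],"roll":0},{"offset":[1.4,-5.4,0.5],"roll":0},{"offset":[1.4,-5.4,0.5],"roll":0},{"offset":[1.4,-5.4,0.5],"roll":0},{"offset":[1.4,-5.4,0.5],"roll":0},{"offset":[1.4,-5.4,0.5],"roll":0}]'
python3 - <<'E'
from h import *
from plant import env
st();go(.59,.306,.072,0)
c=env.capture("top"); zoom(c,90,290,80,280,"t1",3,1.5)
c=env.capture("side"); zoom(c,60,330,130,400,"s1",2.2,1.5)
E
```

```text
time_s: 3.8
eef_pos: [0.5878, 0.2949, 0.2425]
tcp_rot: [180.0, -0.0, -0.3]
force: [-0.3, -0.4, -0.3]
opening: 0.0856
3.8 pos [0.5878 0.2949 0.2425] rpy [ 1.8e+02 -1.0e-02 -3.0e-01] F [-0.26 -0.39 -0.35] T [-0.029 -0.066 -0.025] op 0.0856 q [ -7.6  34.  -35.3  83.1  20.3  69.2 -45.7]
offset cm [ 0.21 -1.12 17.05] dist cm 17.1 roll -0.0052
```

View pics/t1.png

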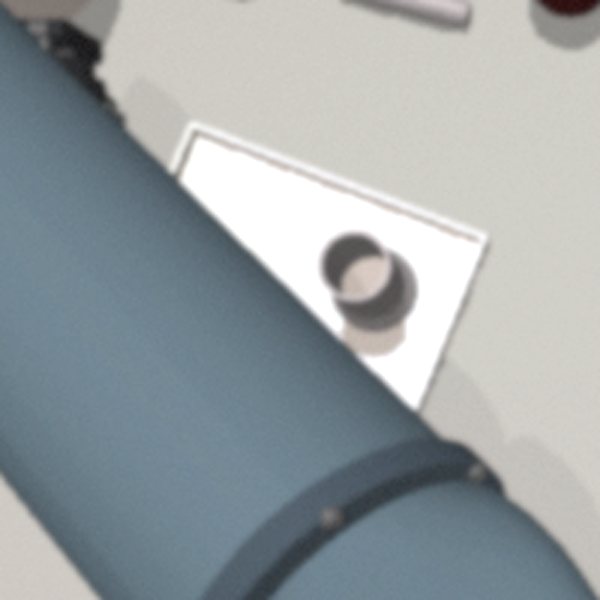

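View pics/s1.png

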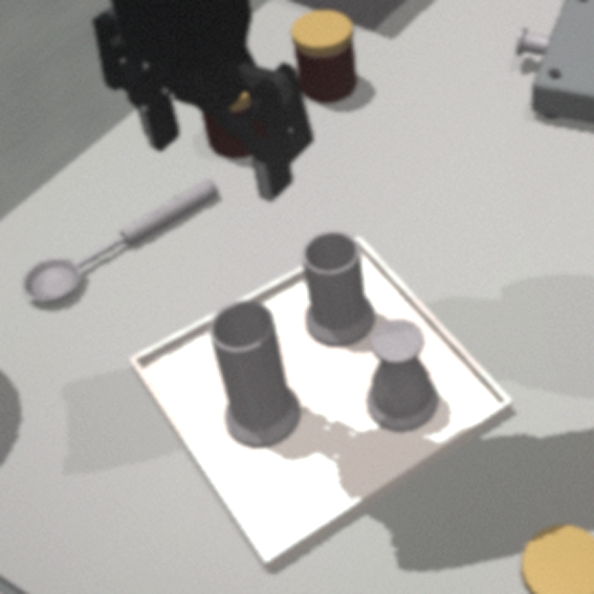

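```bash
python3 -m handwheel '[{"offset":[0.2,-0.8,0.5],"roll":0},{"offset":[0.2,-1.1,2],"roll":0},{"offset":[0.2,-1.1,4],"roll":0},{"offset":[0.2,-1.1,6.5],"roll":0},{"offset":[0.2,-1.1,9],"roll":0},{"offset":[0.2,-1.1,11.5],"roll":0},{"offset":[0.2,-1.1,14],"roll":0},{"offset":[0.2,-1.1,16],"roll":0},{"offset":[0.2,-1.1,17],"roll":0},{"offset":[0.2,-1.1,17],"roll":0}]'
python3 - <<'E'
from h import *
from plant import env
st();go(.59,.306,.072,0)
c=env.capture("side"); zoom(c,90,290,170,370,"s2",3,1.6)
E
```

```text
time_s: 4.9
eef_pos: [0.5884, 0.3057, 0.0701]
tcp_rot: [179.9, 0.2, -0.2]
force: [-0.5, 0.3, -0.9]
opening: 0.0854
4.9 pos [0.5884 0.3057 0.0701] rpy [179.92   0.19  -0.25] F [-0.52  0.34 -0.9 ] T [-0.003 -0.003 -0.074] op 0.0854 q [-11.   45.  -31.   89.5  27.   53.3 -51.3]
offset cm [ 0.16 -0.03 -0.19] dist cm 0.2 roll -0.0043
```

View pics/s2.png

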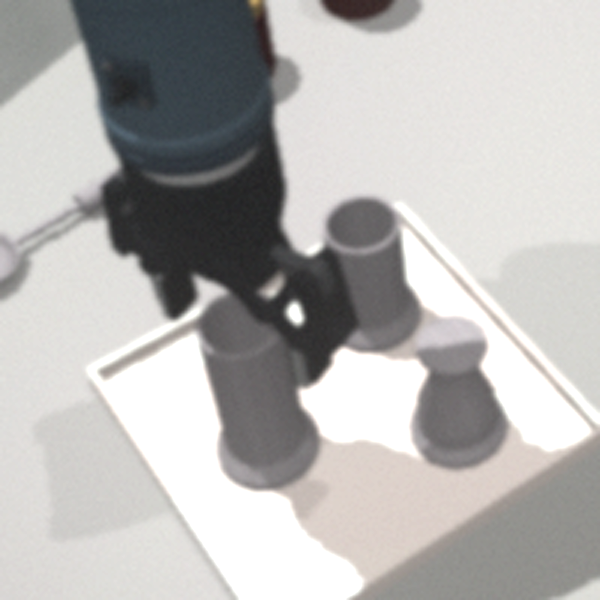

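Run:
```python
from h import *
from plant import env
c=env.capture("side"); im=cv2.resize(c["pixels"][170:370,90:290],None,fx=4,fy=4,interpolation=cv2.INTER_CUBIC)
im=cv2.convertScaleAbs(im,alpha=2.2)
def P(x,y,z): return tuple(((proj(c,(x,y,z))-[90,170])*4+1.5).astype(int))
x,y=.5884,.3057
for sx in(-1,1):
    for z in(.083,.13):
        q=[P(x+sx*a,y+b,z) for a,b in((.0425,-.011),(.0425,.011),(.057,.011),(.057,-.011))]
        cv2.polylines(im,[np.array(q)],True,(0,0,255),1)
for z,r in((.124,.024),(.083,.024),(.004,.0305)):
    cv2.polylines(im,[np.array([P(.590+r*np.cos(a),.306+r*np.sin(a),z) for a in np.linspace(0,6.3,50)])],True,(0,255,0),1)
cv2.imwrite("pics/s3.png",im[:,:][0:600])
```

```text
(no output)
```

View pics/s3.png

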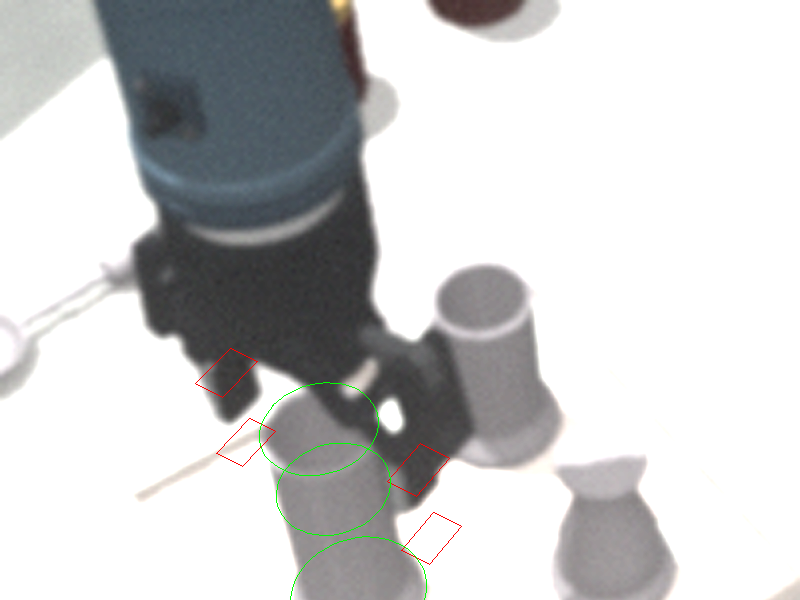

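```bash
python3 -m handwheel '[{"offset":[0.1,0,0],"roll":0},{"offset":[0.1,0,0],"roll":0},{"offset":[0.1,0,0],"roll":0},{"offset":[0.1,0,0],"roll":0},{"offset":[0.1,0,0],"roll":0},{"offset":[0.1,0,0],"roll":0},{"offset":[0.1,0,0],"roll":0},{"offset":[0.1,0,0],"roll":0},{"offset":[0.1,0,0],"roll":0},{"offset":[0.1,0,0],"roll":0}]' 1
python3 - <<'E'
from h import *
from plant import env
st()
c=env.capture("side"); zoom(c,90,290,170,370,"s4",3,1.9)
E
```

```text
time_s: 6.0
eef_pos: [0.5912, 0.3065, 0.0735]
tcp_rot: [-180.0, -0.1, -0.3]
force: [-2.2, -0.8, 5.2]
opening: 0.0471
6.0 pos [0.5912 0.3065 0.0735] rpy [-1.7997e+02 -6.0000e-02 -2.9000e-01] F [-2.24 -0.85  5.24] T [-0.133  0.344  0.013] op 0.0471 q [-11.   44.9 -31.1  89.3  27.   53.4 -51.2]
```

View pics/s4.png

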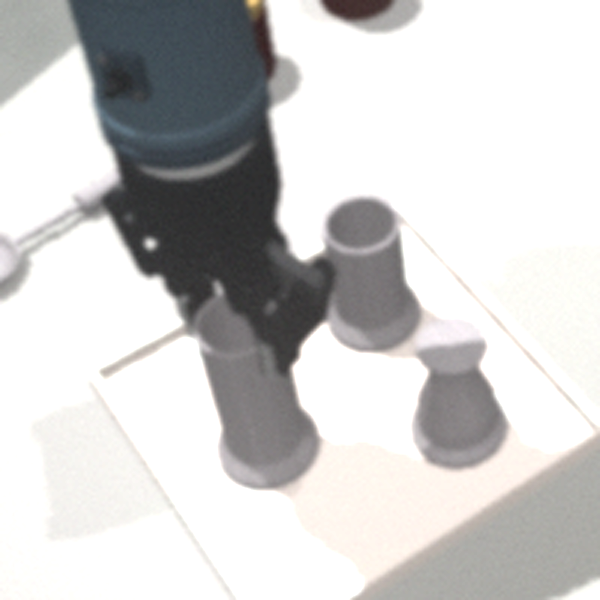

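Run:
```python
from h import *
from plant import env
c=env.capture("side")
f=lambda x,y,z:((proj(c,(x,y,z))-[90,170])*3+1).round(0)
for z in(.124,.1,.09,.08,.0735): print(z,f(.566,.3065,z),f(.566,.3175,z),f(.566,.2955,z),f(.59,.3065,z))
print(f(.59,.306,.004))
im=cv2.convertScaleAbs(cv2.resize(c["pixels"][255:325,140:210],None,fx=8,fy=8,interpolation=cv2.INTER_CUBIC),alpha=2.5); cv2.imwrite("pics/s5.png",im)
```

```text
0.124 [274. 339.] [261. 354.] [286. 326.] [239. 322.]
0.1 [279. 366.] [267. 380.] [292. 352.] [245. 348.]
0.09 [282. 377.] [269. 391.] [294. 363.] [248. 359.]
0.08 [284. 387.] [272. 401.] [296. 374.] [250. 370.]
0.0735 [285. 394.] [273. 408.] [297. 380.] [252. 377.]
[269. 445.]
```

View pics/s5.png

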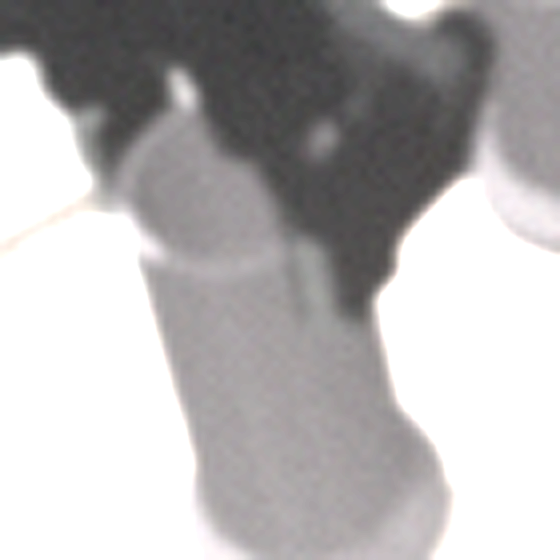

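```bash
python3 -m handwheel '[{"offset":[0,0,-0.3],"roll":0},{"offset":[0,0,-1],"roll":0},{"offset":[0,0,-2.5],"roll":0},{"offset":[0,0,-4.5],"roll":0},{"offset":[0,0,-7],"roll":0},{"offset":[0,0,-9.5],"roll":0},{"offset":[0,0,-12],"roll":0},{"offset":[0,0,-14],"roll":0},{"offset":[0,0,-15.5],"roll":0},{"offset":[0,0,-16],"roll":0}]'
python3 - <<'E'
from h import *
from plant import env
st(); go(.503,-.242,.24,-30)
c=env.capture("side"); zoom(c,90,290,100,350,"s6",3,1.9);im=cv2.imread("pics/s6.png")[:600];cv2.imwrite("pics/s6.png",im)
E
```

```text
time_s: 7.1
eef_pos: [0.5915, 0.3067, 0.2348]
tcp_rot: [-179.9, -0.1, -0.3]
force: [-0.2, -0.1, -3.3]
opening: 0.0464
7.1 pos [0.5915 0.3067 0.2348] rpy [-1.7991e+02 -1.5000e-01 -2.8000e-01] F [-0.21 -0.06 -3.25] T [ 0.115 -0.008  0.007] op 0.0464 q [ -8.7  35.2 -35.1  82.4  20.8  68.8 -46.7]
offset cm [-8.58 54.91 -0.63] dist cm 55.6 roll 0.5186
```

View pics/s6.png

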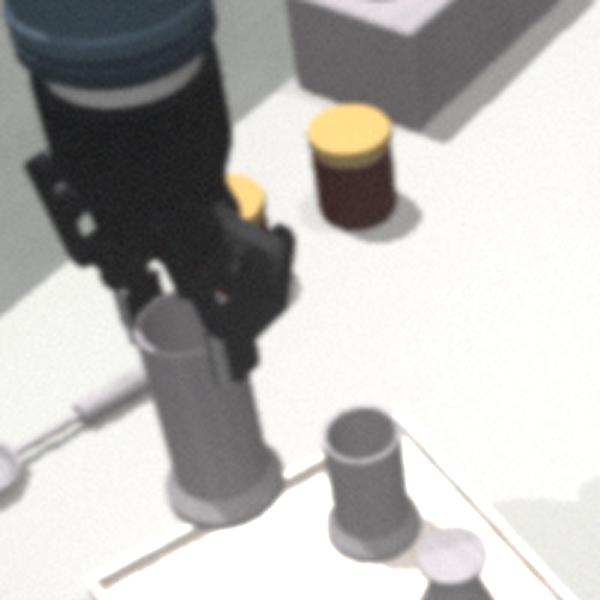

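```bash
python3 -m handwheel '[{"offset":[0,0,0],"roll":-0.1},{"offset":[0,0,0],"roll":-0.25},{"offset":[0,0,0],"roll":-0.4},{"offset":[0,0,0],"roll":-0.55},{"offset":[0,0,0],"roll":-0.7},{"offset":[0,0,0],"roll":-0.85},{"offset":[0,0,0],"roll":-1.0},{"offset":[0,0,0],"roll":-1.15},{"offset":[0,0,0],"roll":-1.3},{"offset":[0,0,0],"roll":-1.4}]'
cat >> h.py <<'E'
def avg(n,N=3):
    from plant import env
    cs=[env.capture(n) for _ in range(N)]; c=cs[0]; c["pixels"]=np.mean([x["pixels"].astype(float) for x in cs],0); return c
def zz(c,u0,u1,v0,v1,lo,hi,k,name):
    im=c["pixels"][v0:v1,u0:u1].astype(float); im=np.clip((im-lo)/(hi-lo)*255,0,255).astype(np.uint8)
    cv2.imwrite(f"pics/{name}.png",cv2.resize(im,None,fx=k,fy=k,interpolation=cv2.INTER_CUBIC))
E
python3 - <<'E'
from h import *
st()
c=avg("side"); zz(c,110,210,170,290,15,110,5,"s7")
E
```

```text
time_s: 8.15
eef_pos: [0.5904, 0.3055, 0.2309]
tcp_rot: [-179.9, 0.1, 80.2]
force: [0.3, -0.4, -2.4]
opening: 0.0469
8.15 pos [0.5904 0.3055 0.2309] rpy [-1.799e+02  8.000e-02  8.024e+01] F [ 0.27 -0.38 -2.39] T [-0.009  0.045  0.039] op 0.0469 q [  0.6  40.8 -52.2  81.9  32.6  73.2  26. ]
```

View pics/s7.png

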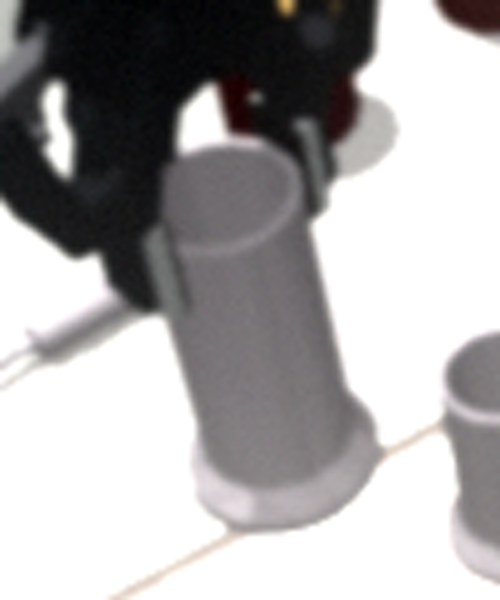

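Run:
```python
from h import *
go(.5,.1,.235,125)
```

```text
offset cm [-21.84  -5.26  -0.35] dist cm 22.5 roll -0.7889
```

```bash
python3 -m handwheel '[{"offset":[-1,-0.2,0],"roll":-0.08},{"offset":[-3,-0.7,0],"roll":-0.18},{"offset":[-6,-1.4,0],"roll":-0.28},{"offset":[-9,-2.1,-0.2],"roll":-0.38},{"offset":[-12,-2.9,-0.3],"roll":-0.48},{"offset":[-15,-3.6,-0.3],"roll":-0.58},{"offset":[-18,-4.3,-0.3],"roll":-0.68},{"offset":[-20.5,-5,-0.3],"roll":-0.78},{"offset":[-21.8,-5.3,-0.3],"roll":-0.79},{"offset":[-21.8,-5.3,-0.3],"roll":-0.79}]'
python3 - <<'E'
from h import *
st()
c=avg("side"); pt=proj(c,(.5,.1,.2)); print(pt); u,v=pt.astype(int)
zz(c,u-60,u+60,v-60,v+60,15,110,5,"s8")
E
```

```text
time_s: 9.3
eef_pos: [0.5, 0.0981, 0.2347]
tcp_rot: [-179.9, 0.1, 124.9]
force: [0.3, 0.1, -2.8]
opening: 0.0469
9.3 pos [0.5    0.0981 0.2347] rpy [-1.7987e+02  6.0000e-02  1.2486e+02] F [ 0.32  0.1  -2.81] T [ 0.013 -0.035  0.   ] op 0.0469 q [ 35.4  30.9 -68.9 104.8  31.6  66.7  80.8]
[279.87148017 188.36533399]
```

View pics/s8.png

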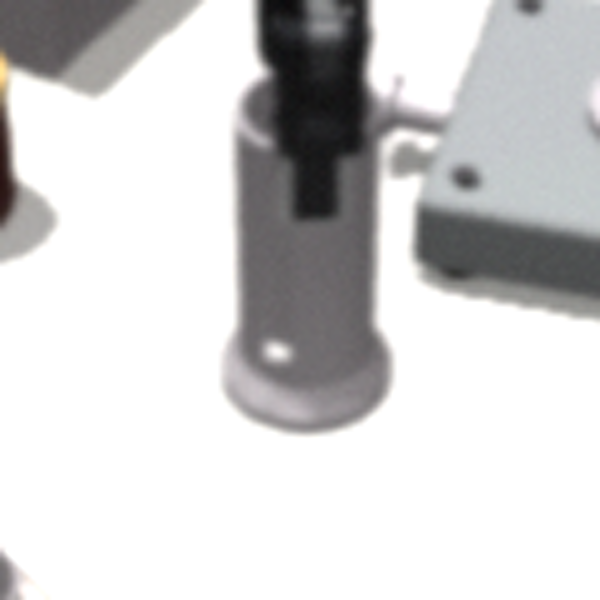

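Run:
```python
from h import *
import pickle
t,s=pickle.load(open("avg0.pkl","rb"))
g=t["pixels"].mean(2)
print(g[193:206,430:446].round(0).astype(int))
# ideal outlines drawn: pin at bearings
k=14;u0,v0=425,188
im=np.clip((t["pixels"][188:228,425:465]-60)/(140-60)*255,0,255).astype(np.uint8)
im=cv2.resize(im,None,fx=k,fy=k,interpolation=cv2.INTER_CUBIC)
cx,cy=.503,-.242
def P(p): return ((proj(t,p)-[u0,v0])*k+(k-1)/2).astype(int)
for r,z,col in((.02,.110,(0,0,255)),(.017,.113,(0,0,255)),(.036,.058,(255,0,0))):
    cv2.polylines(im,[np.array([P((cx+r*np.cos(a),cy+r*np.sin(a),z)) for a in np.linspace(0,6.3,60)])],True,col,1)
for b,col in((-30,(0,255,0)),(-37,(0,255,255)),(-43,(255,0,255))):
    a=np.radians(b);R=np.array([[np.cos(a),-np.sin(a)],[np.sin(a),np.cos(a)]])
    q=[P(np.r_[R@np.array(m)+[cx,cy],.091]) for m in((.02,-.003),(.027,-.003),(.027,.003),(.02,.003))]
    cv2.polylines(im,[np.array(q)],True,col,1)
cv2.imwrite("pics/pin.png",im)
```

```text
[[103 103 102 102 102 102 102 102 102 102 101 101 101 101 100 101]
 [104 103 103 103 103 102 102 102 101 101 101 101 101 101 101 101]
 [109 108 108 106 105 103 102 102 102 101 101 101 101 101 101 100]
 [116 116 114 112 109 106 103 101 101 101 101 101 101 101 100 100]
 [118 118 118 117 114 110 105 100  99  99 100 101 101 101 100 101]
 [115 114 114 114 113 111 105  98  94  95  98 100 101 101 101 101]
 [109 108 109 110 111 108 104  97  90  89  94  99 101 101 101 100]
 [105 108 110 113 113 112 109 104  96  91  94  98 100 101 101 100]
 [110 114 117 118 119 119 118 115 109 102  99  99 100 101 100 100]
 [117 119 120 121 121 122 122 121 118 114 107 102  99 100 100 101]
 [120 121 121 121 121 122 122 122 122 120 115 107 102 100 100 100]
 [121 121 121 121 120 122 121 122 122 122 120 115 107 101 100 100]
 [120 121 121 121 121 120 121 121 121 121 121 118 112 104 101 100]]
```

View pics/pin.png

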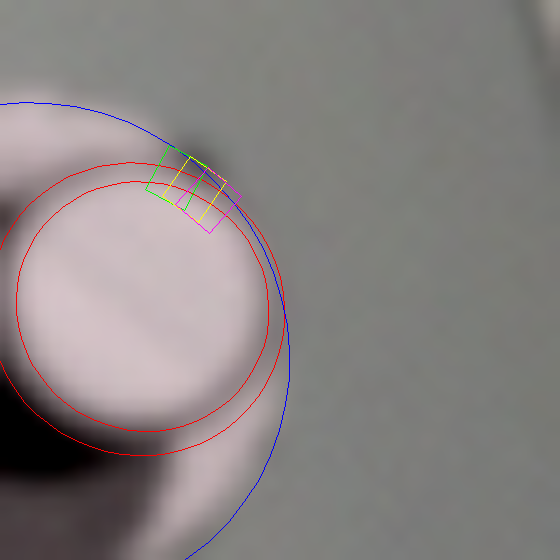

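Run:
```python
from h import *
c=avg("side",4); g=c["pixels"].mean(2)
print(c["pixels"].shape)
for v in(194,195,196,197,198,199,200): print(v,g[v,262:302].round(0).astype(int))
x,y=.5,.098
for z in(.165,.195,.285): print(z,proj(c,(x,y,z)))
for b in(85,90,95,100):
    a=np.radians(b); print(b,proj(c,(x+.024*np.cos(a),y+.024*np.sin(a),.195)))
```

```text
(420, 560, 3)
194 [123 118 109  90  67  57  55  56  56  56  56  54  54  54  55  56  57  56
  56  57  56  56  56  55  55  55  54  54  52  53  60  79 101 116 121 123
 122 123 122 123]
195 [121 113  99  80  64  56  55  56  57  58  57  57  54  56  56  56  55  56
  56  56  57  55  55  56  55  55  54  54  52  53  55  66  88 108 119 122
 123 123 122 122]
196 [116 105  92  77  63  56  56  58  62  66  68  67  60  58  56  56  56  56
  56  56  56  56  56  56  55  55  54  55  52  52  52  59  75  96 113 121
 122 123 123 123]
197 [112  98  87  75  64  57  56  59  68  79  87  89  81  71  61  57  56  57
  56  56  56  56  56  56  56  55  54  54  53  52  52  56  66  84 105 118
 122 123 122 124]
198 [108  94  85  77  66  58  56  59  70  84  98 106 103  88  70  59  58  56
  57  56  56  57  56  56  55  55  55  54  53  53  52  56  61  76  99 116
 122 123 123 123]
199 [105  92  86  80  71  60  56  58  67  82  94 103 105  93  72  59  57  57
  56  56  56  57  56  56  55  54  54  54  53  54  54  57  60  71  94 114
 121 122 123 123]
200 [102  92  86  83  76  64  58  58  64  74  83  87  87  81  68  60  57  57
  57  57  57  57  56  57  56  55  54  53  54  55  57  59  60  69  90 112
 122 123 123 122]
0.165 [280.38782803 202.29958081]
0.195 [280.44292537 189.83082905]
0.285 [280.62502873 148.62009549]
85 [272.36662454 197.54684819]
90 [273.39121991 198.0022248 ]
95 [274.47214184 198.39506079]
100 [275.60085417 198.72206349]
```

Run:
```python
from h import *
go(.503,-.242,.235,15)
```

```text
offset cm [-2.821e+01 -1.964e+01  2.000e-02] dist cm 34.4 roll 1.924
```

```bash
python3 -m handwheel '[{"offset":[-1,-0.7,0],"roll":0.1},{"offset":[-3.5,-2.4,0],"roll":0.24},{"offset":[-6.5,-4.5,0],"roll":0.38},{"offset":[-9.5,-6.6,0],"roll":0.52},{"offset":[-12.5,-8.7,0],"roll":0.66},{"offset":[-15.5,-10.8,0],"roll":0.8},{"offset":[-18.5,-12.9,0],"roll":0.94},{"offset":[-21.5,-15,0],"roll":1.08},{"offset":[-24,-16.7,0],"roll":1.22},{"offset":[-26,-18.1,0],"roll":1.36}]'
python3 - <<'E'
from h import *
st();go(.503,-.242,.235,15)
E
```

```text
time_s: 10.65
eef_pos: [0.5026, -0.2179, 0.2353]
tcp_rot: [180.0, 0.0, 46.9]
force: [0.5, 0.6, -2.7]
opening: 0.0466
10.65 pos [ 0.5026 -0.2179  0.2353] rpy [1.7999e+02 1.0000e-02 4.6870e+01] F [ 0.49  0.64 -2.7 ] T [ 0.002 -0.067 -0.035] op 0.0466 q [ 55.5  26.4 -48.5 100.1  21.8  63.5  46.9]
offset cm [-1.73  1.68  0.03] dist cm 2.4 roll 0.5562
```

```bash
python3 -m handwheel '[{"offset":[-0.8,0.8,0],"roll":0.12},{"offset":[-1.5,1.4,0],"roll":0.24},{"offset":[-1.7,1.7,0],"roll":0.36},{"offset":[-1.7,1.7,0],"roll":0.48},{"offset":[-1.7,1.7,0],"roll":0.54},{"offset":[-1.7,1.7,0],"roll":0.54},{"offset":[-1.7,1.7,0],"roll":0.54},{"offset":[-1.7,1.7,0],"roll":0.54},{"offset":[-1.7,1.7,0],"roll":0.54},{"offset":[-1.7,1.7,0],"roll":0.54}]'
python3 - <<'E'
from h import *
import pickle
st();go(.503,-.242,.235,15)
s=avg("side");t=avg("top"); pickle.dump((t,s),open("avg1.pkl","wb"))
p=proj(s,(.503,-.242,.15)).astype(int);print(p)
zz(s,p[0]-50,p[0]+50,p[1]-60,p[1]+50,15,180,5,"s9")
p=proj(t,(.503,-.242,.15)).astype(int);print(p)
zz(t,p[0]-60,p[0]+60,p[1]-60,p[1]+60,15,180,4,"t9")
E
```

```text
time_s: 11.65
eef_pos: [0.5034, -0.2401, 0.2353]
tcp_rot: [-180.0, -0.0, 16.4]
force: [-0.2, -0.7, -1.5]
opening: 0.0468
11.65 pos [ 0.5034 -0.2401  0.2353] rpy [-180.     -0.     16.36] F [-0.25 -0.69 -1.47] T [-0.013 -0.007  0.045] op 0.0468 q [ 52.2  25.3 -41.3  98.9  18.5  62.8  21.5]
offset cm [-0.1   0.17  0.03] dist cm 0.2 roll 0.0237
[356 115]
[440 207]
```

View pics/s9.png

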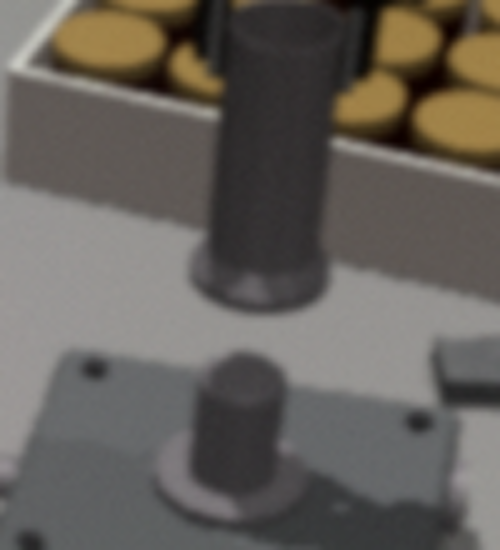

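View pics/t9.png

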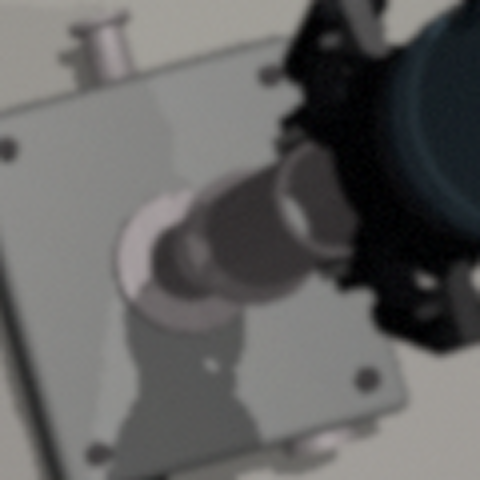

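Run:
```python
from h import *
import pickle
t,s=pickle.load(open("avg1.pkl","rb"))
x,y=.503,-.242; X,Y=.5034,-.2401
def draw(c,u0,v0,n,k,name,lo,hi):
    im=np.clip((c["pixels"][v0:v0+n,u0:u0+n]-lo)/(hi-lo)*255,0,255).astype(np.uint8); im=cv2.resize(im,None,fx=k,fy=k,interpolation=cv2.INTER_CUBIC)
    for cx,cy,z,r,col in((x,y,.113,.017,(0,0,255)),(x,y,.058,.036,(0,0,255)),(x,y,.05,.036,(0,0,255)),(X,Y,.165,.0305,(0,255,0)),(X,Y,.171,.0305,(0,255,0)),(X,Y,.285,.024,(0,255,0))):
        cv2.polylines(im,[np.array([((proj(c,(cx+r*np.cos(a),cy+r*np.sin(a),z))-[u0,v0])*k+(k-1)/2).astype(int) for a in np.linspace(0,6.3,60)])],True,col,1)
    cv2.imwrite(f"pics/{name}.png",im)
draw(s,310,58,110,5,"s10",15,130); draw(t,400,170,80,7,"t10",15,130)
```

```text
(no output)
```

View pics/s10.png

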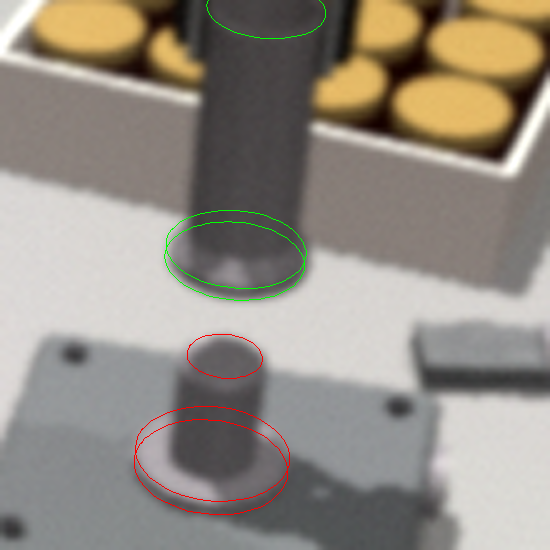

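View pics/t10.png

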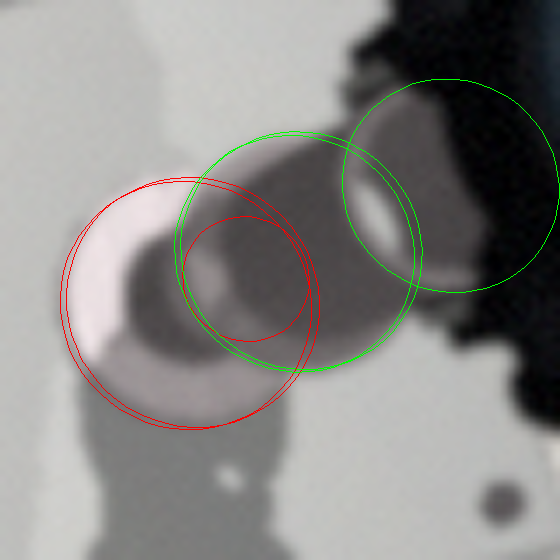

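```bash
python3 - <<'E'
from h import *
go(.5035,-.2418,.172,15)
E
python3 -m handwheel '[{"offset":[0,0.15,0.3],"roll":0.02},{"offset":[0,0.15,1],"roll":0.02},{"offset":[0,0.15,1.8],"roll":0.02},{"offset":[0,0.15,2.6],"roll":0.02},{"offset":[0,0.15,3.4],"roll":0.02},{"offset":[0,0.15,4.2],"roll":0.02},{"offset":[0,0.15,5],"roll":0.02},{"offset":[0,0.15,5.6],"roll":0.02},{"offset":[0,0.15,6],"roll":0.02},{"offset":[0,0.15,6.2],"roll":0.02}]'
python3 - <<'E'
from h import *
st();go(.5035,-.2418,.1275,15)
E
```

```text
offset cm [-0.04  0.16  6.34] dist cm 6.3 roll 0.0232
time_s: 12.95
eef_pos: [0.5037, -0.2415, 0.173]
tcp_rot: [-180.0, 0.0, 15.2]
force: [0.4, -0.5, -2.1]
opening: 0.0469
12.95 pos [ 0.5037 -0.2415  0.173 ] rpy [-1.7998e+02  2.0000e-02  1.5190e+01] F [ 0.44 -0.49 -2.07] T [0.061 0.002 0.029] op 0.0469 q [ 50.4  29.4 -39.  102.3  21.9  56.1  17.7]
offset cm [-0.03  0.02  4.55] dist cm 4.5 roll 0.0033
```

```bash
python3 -m handwheel '[{"offset":[0,0,0.15],"roll":0},{"offset":[0,0,0.3],"roll":0},{"offset":[0,0,0.45],"roll":0},{"offset":[0,0,0.6],"roll":0},{"offset":[0,0,0.75],"roll":0},{"offset":[0,0,0.9],"roll":0},{"offset":[0,0,1.0],"roll":0},{"offset":[0,0,1.1],"roll":0},{"offset":[0,0,1.1],"roll":0},{"offset":[0,0,1.1],"roll":0}]'
python3 - <<'E'
from h import *
st();go(.5035,-.2418,.1275,15)
E
```

```text
time_s: 13.95
eef_pos: [0.504, -0.2415, 0.1624]
tcp_rot: [-180.0, -0.0, 15.2]
force: [1.6, 0.9, -3.4]
opening: 0.0466
13.95 pos [ 0.504  -0.2415  0.1624] rpy [-1.800e+02 -1.000e-02  1.519e+01] F [ 1.6   0.93 -3.43] T [ 0.125 -0.223 -0.022] op 0.0466 q [ 50.1  30.2 -38.7 102.8  22.6  54.9  17.2]
offset cm [-0.05  0.02  3.49] dist cm 3.5 roll 0.0034
```

```bash
python3 -m handwheel '[{"offset":[0,0,0.1],"roll":0},{"offset":[0,0,0.2],"roll":0},{"offset":[0,0,0.3],"roll":0},{"offset":[0,0,0.4],"roll":0},{"offset":[0,0,0.5],"roll":0},{"offset":[0,0,0.6],"roll":0},{"offset":[0,0,0.7],"roll":0},{"offset":[0,0,0.8],"roll":0},{"offset":[0,0,0.9],"roll":0},{"offset":[0,0,0.9],"roll":0}]'
python3 - <<'E'
from h import *
st();go(.5035,-.2418,.1275,15)
E
```

```text
time_s: 14.95
eef_pos: [0.5043, -0.2416, 0.1535]
tcp_rot: [180.0, -0.0, 15.2]
force: [2.4, 0.2, -0.6]
opening: 0.0465
14.95 pos [ 0.5043 -0.2416  0.1535] rpy [ 1.7998e+02 -5.0000e-02  1.5190e+01] F [ 2.36  0.22 -0.55] T [-0.031 -0.793 -0.007] op 0.0465 q [ 49.8  30.8 -38.3 103.2  23.1  53.9  16.7]
offset cm [-0.08 -0.    2.6 ] dist cm 2.6 roll 0.0033
```

```bash
python3 -m handwheel '[{"offset":[0.02,0,0.1],"roll":0},{"offset":[0.04,0,0.2],"roll":0},{"offset":[0.05,0,0.3],"roll":0},{"offset":[0.05,0,0.4],"roll":0},{"offset":[0.05,0,0.5],"roll":0},{"offset":[0.05,0,0.6],"roll":0},{"offset":[0.05,0,0.7],"roll":0},{"offset":[0.05,0,0.8],"roll":0},{"offset":[0.05,0,0.9],"roll":0},{"offset":[0.05,0,0.9],"roll":0}]'
python3 - <<'E'
from h import *
st();go(.5035,-.2418,.1275,15)
E
```

```text
time_s: 15.95
eef_pos: [0.5043, -0.2414, 0.1439]
tcp_rot: [-180.0, -0.0, 15.2]
force: [3.4, -1.1, -1.4]
opening: 0.0466
15.95 pos [ 0.5043 -0.2414  0.1439] rpy [-179.99   -0.     15.19] F [ 3.36 -1.08 -1.36] T [-0.202 -1.114 -0.003] op 0.0466 q [ 49.4  31.6 -37.9 103.6  23.7  53.   16.2]
offset cm [-0.09  0.02  1.64] dist cm 1.6 roll 0.0033
```

```bash
python3 -m handwheel '[{"offset":[0,0,0.1],"roll":0},{"offset":[0,0,0.2],"roll":0},{"offset":[0,0,0.3],"roll":0},{"offset":[0,0,0.4],"roll":0},{"offset":[0,0,0.5],"roll":0},{"offset":[0,0,0.6],"roll":0},{"offset":[0,0,0.7],"roll":0},{"offset":[0,0,0.8],"roll":0},{"offset":[0,0,0.9],"roll":0},{"offset":[0,0,1.0],"roll":0}]'
python3 - <<'E'
from h import *
st();go(.5035,-.2418,.1275,15)
c=avg("side"); zz(c,315,400,60,165,15,180,5,"s11")
E
```

```text
time_s: 16.95
eef_pos: [0.5043, -0.2415, 0.1343]
tcp_rot: [180.0, 0.0, 15.2]
force: [3.4, -0.7, -0.2]
opening: 0.0467
16.95 pos [ 0.5043 -0.2415  0.1343] rpy [1.800e+02 1.000e-02 1.518e+01] F [ 3.36 -0.66 -0.17] T [-0.244 -0.798  0.016] op 0.0467 q [ 49.1  32.3 -37.5 104.   24.4  52.   15.7]
offset cm [-0.08  0.01  0.68] dist cm 0.7 roll 0.0032
```

View pics/s11.png

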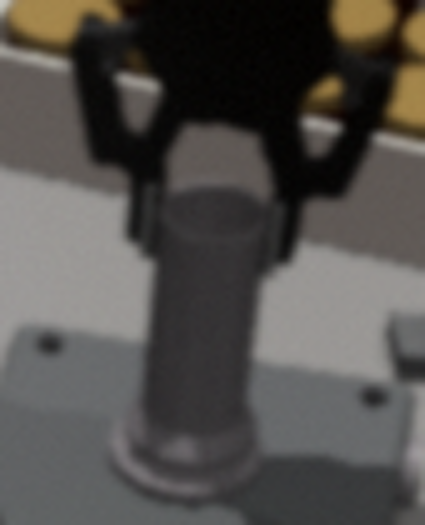

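```bash
python3 -m handwheel '[{"offset":[0,0,0.05],"roll":0},{"offset":[0,0,0.1],"roll":0},{"offset":[0,0,0.15],"roll":0},{"offset":[0,0,0.2],"roll":0},{"offset":[0,0,0.25],"roll":0},{"offset":[0,0,0.3],"roll":0},{"offset":[0,0,0.35],"roll":0},{"offset":[0,0,0.4],"roll":0},{"offset":[0,0,0.45],"roll":0},{"offset":[0,0,0.45],"roll":0}]'
python3 - <<'E'
from h import *
st();go(.5035,-.2418,.1275,15)
E
```

```text
time_s: 18.1
eef_pos: [0.5043, -0.2415, 0.1297]
tcp_rot: [-180.0, 0.0, 15.2]
force: [2.7, -0.7, -1.0]
opening: 0.047
18.1 pos [ 0.5043 -0.2415  0.1297] rpy [-1.800e+02  1.000e-02  1.518e+01] F [ 2.71 -0.72 -1.  ] T [-0.314 -0.826  0.033] op 0.047 q [ 48.9  32.6 -37.3 104.2  24.7  51.5  15.5]
offset cm [-0.08  0.01  0.22] dist cm 0.2 roll 0.0032
```

Still free; next 2 mm slowly, watching for contact.

```bash
python3 -m handwheel '[{"offset":[0,0,0.03],"roll":0},{"offset":[0,0,0.06],"roll":0},{"offset":[0,0,0.08],"roll":0},{"offset":[0,0,0.1],"roll":0},{"offset":[0,0,0.12],"roll":0},{"offset":[0,0,0.14],"roll":0},{"offset":[0,0,0.16],"roll":0},{"offset":[0,0,0.18],"roll":0},{"offset":[0,0,0.18],"roll":0},{"offset":[0,0,0.18],"roll":0}]'
python3 - <<'E'
from h import *
st()
E
```

```text
time_s: 19.1
eef_pos: [0.5043, -0.2414, 0.128]
tcp_rot: [-180.0, 0.0, 15.2]
force: [2.6, -0.6, -1.1]
opening: 0.0466
19.1 pos [ 0.5043 -0.2414  0.128 ] rpy [-180.      0.     15.19] F [ 2.59 -0.64 -1.06] T [-0.378 -0.763  0.046] op 0.0466 q [ 48.8  32.8 -37.2 104.2  24.8  51.4  15.4]
```

```bash
python3 -m handwheel '[{"offset":[0,0,0.02],"roll":0},{"offset":[0,0,0.04],"roll":0},{"offset":[0,0,0.06],"roll":0},{"offset":[0,0,0.08],"roll":0},{"offset":[0,0,0.1],"roll":0},{"offset":[0,0,0.1],"roll":0},{"offset":[0,0,0.1],"roll":0},{"offset":[0,0,0.1],"roll":0},{"offset":[0,0,0.1],"roll":0},{"offset":[0,0,0.1],"roll":0}]'
python3 - <<'E'
from h import *
st()
E
```

```text
time_s: 20.1
eef_pos: [0.5044, -0.2417, 0.1275]
tcp_rot: [180.0, 0.0, 15.2]
force: [1.2, -2.1, 5.3]
opening: 0.0468
20.1 pos [ 0.5044 -0.2417  0.1275] rpy [179.97   0.    15.18] F [ 1.21 -2.06  5.35] T [-0.312 -0.335  0.036] op 0.0468 q [ 48.8  32.8 -37.2 104.2  24.8  51.3  15.3]
```

```bash
python3 -m handwheel '[{"offset":[0,0,0],"roll":0.015},{"offset":[0,0,0],"roll":0.03},{"offset":[0,0,0],"roll":0.045},{"offset":[0,0,0],"roll":0.06},{"offset":[0,0,0],"roll":0.075},{"offset":[0,0,0],"roll":0.09},{"offset":[0,0,0],"roll":0.1},{"offset":[0,0,0],"roll":0.1},{"offset":[0,0,0],"roll":0.1},{"offset":[0,0,0],"roll":0.1}]'
python3 - <<'E'
from h import *
st()
E
```

```text
time_s: 21.1
eef_pos: [0.505, -0.2408, 0.1275]
tcp_rot: [-180.0, -0.1, 9.5]
force: [2.7, 0.3, 6.4]
opening: 0.047
21.1 pos [ 0.505  -0.2408  0.1275] rpy [-1.7999e+02 -7.0000e-02  9.4800e+00] F [2.73 0.32 6.36] T [ 0.228 -0.706  0.072] op 0.047 q [ 47.8  32.4 -35.9 104.3  23.8  50.9  10.4]
```

```bash
python3 -m handwheel '[{"offset":[0,0,0],"roll":0.015},{"offset":[0,0,0],"roll":0.03},{"offset":[0,0,0],"roll":0.045},{"offset":[0,0,0],"roll":0.06},{"offset":[0,0,0],"roll":0.07},{"offset":[0,0,0],"roll":0.07},{"offset":[0,0,0],"roll":0.07},{"offset":[0,0,0],"roll":0.07},{"offset":[0,0,0],"roll":0.07},{"offset":[0,0,0],"roll":0.07}]'
python3 - <<'E'
from h import *
st()
E
```

```text
time_s: 22.1
eef_pos: [0.5052, -0.2408, 0.1274]
tcp_rot: [-180.0, -0.1, 5.5]
force: [2.6, 0.9, 4.1]
opening: 0.0471
22.1 pos [ 0.5052 -0.2408  0.1274] rpy [-1.7998e+02 -9.0000e-02  5.4600e+00] F [2.57 0.89 4.14] T [ 0.335 -1.029  0.135] op 0.0471 q [ 47.2  32.2 -34.9 104.3  23.2  50.7   6.9]
```

```bash
python3 -m handwheel '[{"offset":[0,0,0],"roll":0.01},{"offset":[0,0,0],"roll":0.02},{"offset":[0,0,0],"roll":0.03},{"offset":[0,0,0],"roll":0.04},{"offset":[0,0,0],"roll":0.05},{"offset":[0,0,0],"roll":0.05},{"offset":[0,0,0],"roll":0.05},{"offset":[0,0,0],"roll":0.05},{"offset":[0,0,0],"roll":0.05},{"offset":[0,0,0],"roll":0.05}]'
python3 - <<'E'
from h import *
st()
E
```

```text
time_s: 23.1
eef_pos: [0.5052, -0.2409, 0.1274]
tcp_rot: [-180.0, -0.1, 2.6]
force: [3.8, 2.2, 5.6]
opening: 0.0462
23.1 pos [ 0.5052 -0.2409  0.1274] rpy [-1.7998e+02 -9.0000e-02  2.6000e+00] F [3.76 2.22 5.63] T [ 0.402 -1.15   0.071] op 0.0462 q [ 46.7  32.  -34.3 104.4  22.7  50.5   4.4]
```

```bash
python3 -m handwheel '[{"offset":[0,0,0],"roll":0.01},{"offset":[0,0,0],"roll":0.02},{"offset":[0,0,0],"roll":0.03},{"offset":[0,0,0],"roll":0.04},{"offset":[0,0,0],"roll":0.05},{"offset":[0,0,0],"roll":0.05},{"offset":[0,0,0],"roll":0.05},{"offset":[0,0,0],"roll":0.05},{"offset":[0,0,0],"roll":0.05},{"offset":[0,0,0],"roll":0.05}]'
python3 - <<'E'
from h import *
st()
E
```

```text
time_s: 24.1
eef_pos: [0.5052, -0.241, 0.1274]
tcp_rot: [-180.0, -0.1, -0.3]
force: [3.5, 0.9, 5.6]
opening: 0.0463
24.1 pos [ 0.5052 -0.241   0.1274] rpy [-1.7998e+02 -9.0000e-02 -2.5000e-01] F [3.53 0.92 5.59] T [ 0.352 -1.254  0.089] op 0.0463 q [ 46.2  31.9 -33.6 104.4  22.2  50.3   1.9]
```

```bash
python3 -m handwheel '[{"offset":[0,0,0],"roll":0.01},{"offset":[0,0,0],"roll":0.02},{"offset":[0,0,0],"roll":0.03},{"offset":[0,0,0],"roll":0.04},{"offset":[0,0,0],"roll":0.05},{"offset":[0,0,0],"roll":0.05},{"offset":[0,0,0],"roll":0.05},{"offset":[0,0,0],"roll":0.05},{"offset":[0,0,0],"roll":0.05},{"offset":[0,0,0],"roll":0.05}]'
python3 - <<'E'
from h import *
st()
E
```

```text
time_s: 25.1
eef_pos: [0.5052, -0.2411, 0.1274]
tcp_rot: [-180.0, -0.1, -3.1]
force: [3.6, 0.7, 4.9]
opening: 0.0469
25.1 pos [ 0.5052 -0.2411  0.1274] rpy [-1.7998e+02 -1.0000e-01 -3.1200e+00] F [3.65 0.67 4.94] T [ 0.322 -1.341  0.144] op 0.0469 q [ 45.8  31.7 -32.9 104.4  21.8  50.2  -0.5]
```

```bash
python3 -m handwheel '[{"offset":[0,0,0],"roll":0.01},{"offset":[0,0,0],"roll":0.02},{"offset":[0,0,0],"roll":0.03},{"offset":[0,0,0],"roll":0.04},{"offset":[0,0,0],"roll":0.05},{"offset":[0,0,0],"roll":0.05},{"offset":[0,0,0],"roll":0.05},{"offset":[0,0,0],"roll":0.05},{"offset":[0,0,0],"roll":0.05},{"offset":[0,0,0],"roll":0.05}]'
python3 - <<'E'
from h import *
st()
E
```

```text
time_s: 26.1
eef_pos: [0.5049, -0.241, 0.1274]
tcp_rot: [-180.0, -0.0, -6.0]
force: [2.6, 1.2, 7.1]
opening: 0.0469
26.1 pos [ 0.5049 -0.241   0.1274] rpy [-1.7998e+02 -5.0000e-02 -5.9800e+00] F [2.56 1.2  7.09] T [ 0.359 -1.002  0.104] op 0.0469 q [ 45.3  31.5 -32.3 104.5  21.3  50.1  -3. ]
```

```bash
python3 -m handwheel '[{"offset":[0,0,0],"roll":0.01},{"offset":[0,0,0],"roll":0.02},{"offset":[0,0,0],"roll":0.03},{"offset":[0,0,0],"roll":0.04},{"offset":[0,0,0],"roll":0.04},{"offset":[0,0,0],"roll":0.04},{"offset":[0,0,0],"roll":0.04},{"offset":[0,0,0],"roll":0.04},{"offset":[0,0,0],"roll":0.04},{"offset":[0,0,0],"roll":0.04}]'
python3 - <<'E'
from h import *
from plant import env
st()
s=avg("side");t=avg("top")
zz(s,315,400,60,165,15,110,5,"s12"); zz(t,390,470,170,250,15,110,7,"t12")
E
```

```text
time_s: 27.1
eef_pos: [0.5048, -0.2409, 0.1275]
tcp_rot: [-180.0, -0.0, -8.3]
force: [2.4, 1.5, 7.4]
opening: 0.0467
27.1 pos [ 0.5048 -0.2409  0.1275] rpy [-1.7997e+02 -4.0000e-02 -8.2700e+00] F [2.36 1.53 7.42] T [ 0.47  -0.842  0.108] op 0.0467 q [ 44.9  31.4 -31.7 104.5  20.9  50.   -5. ]
```

View pics/t12.png

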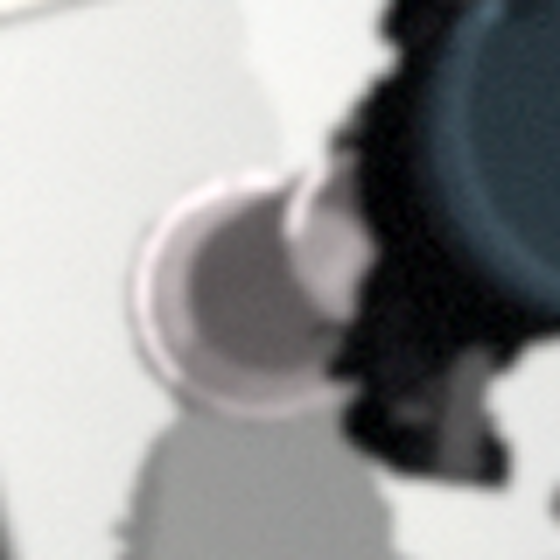

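```bash
python3 -m handwheel '[{"offset":[0,0,0],"roll":0.01},{"offset":[0,0,0],"roll":0.02},{"offset":[0,0,0],"roll":0.03},{"offset":[0,0,0],"roll":0.04},{"offset":[0,0,0],"roll":0.04},{"offset":[0,0,0],"roll":0.04},{"offset":[0,0,0],"roll":0.04},{"offset":[0,0,0],"roll":0.04},{"offset":[0,0,0],"roll":0.04},{"offset":[0,0,0],"roll":0.04}]'
python3 - <<'E'
from h import *
st()
E
```

```text
time_s: 28.4
eef_pos: [0.5047, -0.241, 0.1275]
tcp_rot: [-180.0, -0.0, -10.6]
force: [2.6, 2.2, 7.7]
opening: 0.0468
28.4 pos [ 0.5047 -0.241   0.1275] rpy [-1.7997e+02 -3.0000e-02 -1.0570e+01] F [2.59 2.17 7.67] T [ 0.464 -0.885  0.024] op 0.0468 q [ 44.5  31.3 -31.2 104.5  20.6  49.9  -7. ]
```

```bash
python3 -m handwheel '[{"offset":[0,0,0],"roll":0.01},{"offset":[0,0,0],"roll":0.02},{"offset":[0,0,0],"roll":0.03},{"offset":[0,0,0],"roll":0.04},{"offset":[0,0,0],"roll":0.04},{"offset":[0,0,0],"roll":0.04},{"offset":[0,0,0],"roll":0.04},{"offset":[0,0,0],"roll":0.04},{"offset":[0,0,0],"roll":0.04},{"offset":[0,0,0],"roll":0.04}]'
python3 - <<'E'
from h import *
st()
E
```

```text
time_s: 29.4
eef_pos: [0.5047, -0.241, 0.1274]
tcp_rot: [-180.0, -0.0, -12.9]
force: [1.8, 0.5, 6.8]
opening: 0.0467
29.4 pos [ 0.5047 -0.241   0.1274] rpy [-1.7997e+02 -3.0000e-02 -1.2860e+01] F [1.83 0.47 6.81] T [ 0.389 -0.852  0.143] op 0.0467 q [ 44.1  31.2 -30.7 104.5  20.2  49.8  -9. ]
```

```bash
python3 -m handwheel '[{"offset":[0,0,0],"roll":0.01},{"offset":[0,0,0],"roll":0.02},{"offset":[0,0,0],"roll":0.03},{"offset":[0,0,0],"roll":0.04},{"offset":[0,0,0],"roll":0.04},{"offset":[0,0,0],"roll":0.04},{"offset":[0,0,0],"roll":0.04},{"offset":[0,0,0],"roll":0.04},{"offset":[0,0,0],"roll":0.04},{"offset":[0,0,0],"roll":0.04}]'
python3 - <<'E'
from h import *
st()
E
```

```text
time_s: 30.4
eef_pos: [0.5048, -0.2409, 0.1275]
tcp_rot: [-180.0, -0.0, -15.1]
force: [3.1, 2.3, 6.7]
opening: 0.0471
30.4 pos [ 0.5048 -0.2409  0.1275] rpy [-1.7998e+02 -4.0000e-02 -1.5130e+01] F [3.14 2.28 6.66] T [ 0.365 -0.912  0.165] op 0.0471 q [ 43.7  31.  -30.1 104.5  19.8  49.6 -11. ]
```

```bash
python3 -m handwheel '[{"offset":[0,0,0],"roll":0.01},{"offset":[0,0,0],"roll":0.02},{"offset":[0,0,0],"roll":0.03},{"offset":[0,0,0],"roll":0.04},{"offset":[0,0,0],"roll":0.04},{"offset":[0,0,0],"roll":0.04},{"offset":[0,0,0],"roll":0.04},{"offset":[0,0,0],"roll":0.04},{"offset":[0,0,0],"roll":0.04},{"offset":[0,0,0],"roll":0.04}]'
python3 - <<'E'
from h import *
st()
E
```

```text
time_s: 31.4
eef_pos: [0.505, -0.2411, 0.1275]
tcp_rot: [-180.0, -0.1, -17.4]
force: [2.4, 1.3, 6.2]
opening: 0.0468
31.4 pos [ 0.505  -0.2411  0.1275] rpy [-1.7999e+02 -7.0000e-02 -1.7360e+01] F [2.44 1.29 6.21] T [ 0.182 -1.065  0.545] op 0.0468 q [ 43.3  30.9 -29.6 104.6  19.5  49.5 -12.9]
```

```bash
python3 -m handwheel '[{"offset":[0,0,0],"roll":-0.02},{"offset":[0,0,0],"roll":-0.04},{"offset":[0,0,0],"roll":-0.06},{"offset":[0,0,0],"roll":-0.07},{"offset":[0,0,0],"roll":-0.08},{"offset":[0,0,0],"roll":-0.08},{"offset":[0,0,0],"roll":-0.08},{"offset":[0,0,0],"roll":-0.08},{"offset":[0,0,0],"roll":-0.08},{"offset":[0,0,0],"roll":-0.08}]'
python3 - <<'E'
from h import *
st()
E
```

```text
time_s: 32.4
eef_pos: [0.5045, -0.2413, 0.1274]
tcp_rot: [-180.0, -0.0, -12.9]
force: [1.9, 1.4, 7.4]
opening: 0.0467
32.4 pos [ 0.5045 -0.2413  0.1274] rpy [-1.800e+02 -1.000e-02 -1.289e+01] F [1.92 1.43 7.41] T [ 0.201 -0.709 -0.031] op 0.0467 q [ 44.1  31.2 -30.6 104.5  20.2  49.8  -9. ]
```

Test the other side of the play: turn back in small steps.

```bash
python3 -m handwheel '[{"offset":[0,0,0],"roll":-0.01},{"offset":[0,0,0],"roll":-0.02},{"offset":[0,0,0],"roll":-0.03},{"offset":[0,0,0],"roll":-0.04},{"offset":[0,0,0],"roll":-0.05},{"offset":[0,0,0],"roll":-0.05},{"offset":[0,0,0],"roll":-0.05},{"offset":[0,0,0],"roll":-0.05},{"offset":[0,0,0],"roll":-0.05},{"offset":[0,0,0],"roll":-0.05}]'
python3 - <<'E'
from h import *
st()
E
python3 -m handwheel '[{"offset":[0,0,0],"roll":-0.01},{"offset":[0,0,0],"roll":-0.02},{"offset":[0,0,0],"roll":-0.03},{"offset":[0,0,0],"roll":-0.03},{"offset":[0,0,0],"roll":-0.03},{"offset":[0,0,0],"roll":-0.03},{"offset":[0,0,0],"roll":-0.03},{"offset":[0,0,0],"roll":-0.03},{"offset":[0,0,0],"roll":-0.03},{"offset":[0,0,0],"roll":-0.03}]'
python3 - <<'E'
from h import *
st()
E
```

```text
time_s: 33.4
eef_pos: [0.5041, -0.242, 0.1275]
tcp_rot: [180.0, 0.0, -10.1]
force: [2.2, -0.6, 8.3]
opening: 0.0471
33.4 pos [ 0.5041 -0.242   0.1275] rpy [ 1.7996e+02  1.0000e-02 -1.0060e+01] F [ 2.18 -0.57  8.29] T [-0.066 -0.572 -0.051] op 0.0471 q [ 44.6  31.3 -31.3 104.5  20.7  49.9  -6.5]
time_s: 34.4
eef_pos: [0.5041, -0.2422, 0.1275]
tcp_rot: [179.9, 0.0, -8.4]
force: [0.4, -0.8, 8.2]
opening: 0.0468
34.4 pos [ 0.5041 -0.2422  0.1275] rpy [ 1.7994e+02  1.0000e-02 -8.3500e+00] F [ 0.42 -0.84  8.19] T [-0.128 -0.492 -0.088] op 0.0468 q [ 44.9  31.4 -31.7 104.5  21.   50.   -5. ]
```

```bash
python3 -m handwheel '[{"offset":[0,0,0],"roll":-0.01},{"offset":[0,0,0],"roll":-0.02},{"offset":[0,0,0],"roll":-0.03},{"offset":[0,0,0],"roll":-0.04},{"offset":[0,0,0],"roll":-0.04},{"offset":[0,0,0],"roll":-0.04},{"offset":[0,0,0],"roll":-0.04},{"offset":[0,0,0],"roll":-0.04},{"offset":[0,0,0],"roll":-0.04},{"offset":[0,0,0],"roll":-0.04}]'
python3 - <<'E'
from h import *
st()
E
```

```text
time_s: 35.4
eef_pos: [0.5044, -0.2422, 0.1275]
tcp_rot: [179.9, -0.0, -6.1]
force: [1.2, -0.8, 7.4]
opening: 0.0465
35.4 pos [ 0.5044 -0.2422  0.1275] rpy [ 1.7995e+02 -2.0000e-02 -6.0700e+00] F [ 1.17 -0.81  7.44] T [-0.208 -0.758 -0.081] op 0.0465 q [ 45.3  31.5 -32.2 104.4  21.4  50.1  -3. ]
```

```bash
python3 -m handwheel '[{"offset":[0,0,0],"roll":-0.01},{"offset":[0,0,0],"roll":-0.02},{"offset":[0,0,0],"roll":-0.03},{"offset":[0,0,0],"roll":-0.04},{"offset":[0,0,0],"roll":-0.04},{"offset":[0,0,0],"roll":-0.04},{"offset":[0,0,0],"roll":-0.04},{"offset":[0,0,0],"roll":-0.04},{"offset":[0,0,0],"roll":-0.04},{"offset":[0,0,0],"roll":-0.04}]'
python3 - <<'E'
from h import *
st()
E
```

```text
time_s: 36.4
eef_pos: [0.5045, -0.2423, 0.1275]
tcp_rot: [179.9, -0.0, -3.8]
force: [1.4, -0.5, 6.4]
opening: 0.0467
36.4 pos [ 0.5045 -0.2423  0.1275] rpy [ 1.7995e+02 -3.0000e-02 -3.7800e+00] F [ 1.42 -0.49  6.44] T [-0.228 -0.741 -0.15 ] op 0.0467 q [ 45.7  31.7 -32.7 104.4  21.7  50.2  -1.1]
```

```bash
python3 -m handwheel '[{"offset":[0,0,0],"roll":-0.01},{"offset":[0,0,0],"roll":-0.02},{"offset":[0,0,0],"roll":-0.03},{"offset":[0,0,0],"roll":-0.04},{"offset":[0,0,0],"roll":-0.04},{"offset":[0,0,0],"roll":-0.04},{"offset":[0,0,0],"roll":-0.04},{"offset":[0,0,0],"roll":-0.04},{"offset":[0,0,0],"roll":-0.04},{"offset":[0,0,0],"roll":-0.04}]'
python3 - <<'E'
from h import *
st()
E
```

```text
time_s: 37.4
eef_pos: [0.5045, -0.2422, 0.1275]
tcp_rot: [179.9, -0.0, -1.5]
force: [2.0, -1.3, 6.1]
opening: 0.0467
37.4 pos [ 0.5045 -0.2422  0.1275] rpy [ 1.7995e+02 -3.0000e-02 -1.4800e+00] F [ 2.01 -1.25  6.07] T [-0.163 -0.809 -0.057] op 0.0467 q [ 46.1  31.8 -33.3 104.4  22.1  50.3   0.9]
```

```bash
python3 -m handwheel '[{"offset":[0,0,0],"roll":-0.01},{"offset":[0,0,0],"roll":-0.02},{"offset":[0,0,0],"roll":-0.03},{"offset":[0,0,0],"roll":-0.04},{"offset":[0,0,0],"roll":-0.04},{"offset":[0,0,0],"roll":-0.04},{"offset":[0,0,0],"roll":-0.04},{"offset":[0,0,0],"roll":-0.04},{"offset":[0,0,0],"roll":-0.04},{"offset":[0,0,0],"roll":-0.04}]'
python3 - <<'E'
from h import *
st()
E
```

```text
time_s: 38.4
eef_pos: [0.5045, -0.2422, 0.1275]
tcp_rot: [180.0, -0.0, 0.8]
force: [2.0, -0.8, 5.9]
opening: 0.0466
38.4 pos [ 0.5045 -0.2422  0.1275] rpy [ 1.7996e+02 -3.0000e-02  7.6000e-01] F [ 2.05 -0.82  5.93] T [-0.136 -0.804 -0.359] op 0.0466 q [ 46.5  31.9 -33.8 104.4  22.5  50.5   2.9]
```

```bash
python3 -m handwheel '[{"offset":[0,0,0],"roll":0.02},{"offset":[0,0,0],"roll":0.04},{"offset":[0,0,0],"roll":0.06},{"offset":[0,0,0],"roll":0.08},{"offset":[0,0,0],"roll":0.1},{"offset":[0,0,0],"roll":0.12},{"offset":[0,0,0],"roll":0.14},{"offset":[0,0,0],"roll":0.15},{"offset":[0,0,-0.02],"roll":0.15},{"offset":[0,0,-0.04],"roll":0.15}]'
python3 - <<'E'
from h import *
st()
E
```

```text
time_s: 39.4
eef_pos: [0.5042, -0.2409, 0.1275]
tcp_rot: [-180.0, 0.0, -7.7]
force: [3.0, 2.6, 3.9]
opening: 0.0469
39.4 pos [ 0.5042 -0.2409  0.1275] rpy [-1.7998e+02  3.0000e-02 -7.7000e+00] F [2.96 2.59 3.93] T [ 0.349 -0.9    0.034] op 0.0469 q [ 45.   31.4 -31.9 104.5  21.   50.1  -4.5]
```

```bash
python3 -m handwheel '[{"offset":[0,0,0],"roll":0},{"offset":[0,0,0],"roll":0},{"offset":[0,0,0],"roll":0},{"offset":[0,0,0],"roll":0},{"offset":[0,0,0],"roll":0},{"offset":[0,0,0],"roll":0},{"offset":[0,0,0],"roll":0},{"offset":[0,0,0],"roll":0},{"offset":[0,0,0],"roll":0},{"offset":[0,0,0],"roll":0}]' -1
python3 - <<'E'
from h import *
st()
c=avg("side",2); zz(c,315,400,60,165,15,130,5,"s13")
E
```

```text
time_s: 40.4
eef_pos: [0.5043, -0.2414, 0.1275]
tcp_rot: [180.0, 0.0, -7.7]
force: [0.5, -0.4, -0.5]
opening: 0.0853
40.4 pos [ 0.5043 -0.2414  0.1275] rpy [180.     0.    -7.73] F [ 0.54 -0.36 -0.47] T [0.051 0.105 0.049] op 0.0853 q [ 45.   31.4 -31.8 104.5  21.   50.   -4.5]
```

View pics/s13.png

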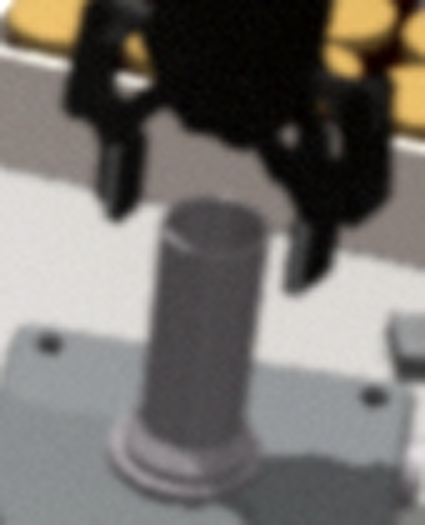

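Released, tube stands upright on the collar. Retreat up and away.

```bash
python3 -m handwheel '[{"offset":[0,0,-0.5],"roll":0},{"offset":[0,0,-2],"roll":0},{"offset":[0,0,-4],"roll":0},{"offset":[0,0,-6.5],"roll":0},{"offset":[0,0,-9],"roll":0},{"offset":[0,0,-11.5],"roll":0},{"offset":[0,0,-14],"roll":0},{"offset":[0,0,-16],"roll":0},{"offset":[0,0,-17],"roll":0},{"offset":[0,0,-17],"roll":0}]'
python3 - <<'E'
from h import *
st();go(.3,-.35,.33)
E
```

```text
time_s: 41.5
eef_pos: [0.5052, -0.2416, 0.2994]
tcp_rot: [179.9, -0.2, -7.7]
force: [-0.0, 0.0, -0.3]
opening: 0.0851
41.5 pos [ 0.5052 -0.2416  0.2994] rpy [ 1.7993e+02 -1.7000e-01 -7.7300e+00] F [-0.04  0.   -0.32] T [ 0.056 -0.046  0.037] op 0.0851 q [ 48.8  20.6 -36.   94.3  12.8  69.1   2.2]
offset cm [-18.86  13.5   -3.1 ] dist cm 23.4 roll -0.0
```

```bash
python3 -m handwheel '[{"offset":[-1,1,-0.3],"roll":0},{"offset":[-3,2.5,-0.7],"roll":0},{"offset":[-6,4.5,-1],"roll":0},{"offset":[-9,6.8,-1.5],"roll":0},{"offset":[-12,9,-2],"roll":0},{"offset":[-15,11.5,-2.5],"roll":0},{"offset":[-18,14,-3],"roll":0},{"offset":[-20.5,16,-3],"roll":0},{"offset":[-22,17.5,-3],"roll":0},{"offset":[-22,17.5,-3],"roll":0}]'
python3 - <<'E'
from h import *
st()
import pickle
s=avg("side",3);t=avg("top",3); pickle.dump((t,s),open("avg2.pkl","wb"))
x,y=.5037,-.242
def draw(c,u0,v0,n,k,name,lo,hi):
    im=np.clip((c["pixels"][v0:v0+n,u0:u0+n]-lo)/(hi-lo)*255,0,255).astype(np.uint8); im=cv2.resize(im,None,fx=k,fy=k,interpolation=cv2.INTER_CUBIC)
    raw=im.copy()
    for z,r in((.058,.0305),(.178,.024)):
        cv2.polylines(im,[np.array([((proj(c,(x+r*np.cos(a),y+r*np.sin(a),z))-[u0,v0])*k+(k-1)/2).astype(int) for a in np.linspace(0,6.3,60)])],True,(0,255,0),1)
    return np.hstack([raw,im])
a=draw(s,315,85,80,5,"",15,130);b=draw(t,395,165,80,5,"",15,130)
cv2.imwrite("pics/fin.png",np.vstack([a,b])[:, :][:800]); cv2.imwrite("pics/fina.png",a);cv2.imwrite("pics/finb.png",b)
cv2.imwrite("pics/tall.png",t["pixels"].astype(np.uint8))
E
```

```text
time_s: 42.5
eef_pos: [0.2582, -0.387, 0.3264]
tcp_rot: [-180.0, 0.2, -8.1]
force: [-0.6, 0.1, -0.1]
opening: 0.0856
42.5 pos [ 0.2582 -0.387   0.3264] rpy [-1.7996e+02  1.6000e-01 -8.1200e+00] F [-0.56  0.09 -0.14] T [ 0.008 -0.009  0.075] op 0.0856 q [ 76.4   7.4 -28.1 104.7   3.8  68.9  39. ]
```

View pics/fina.png

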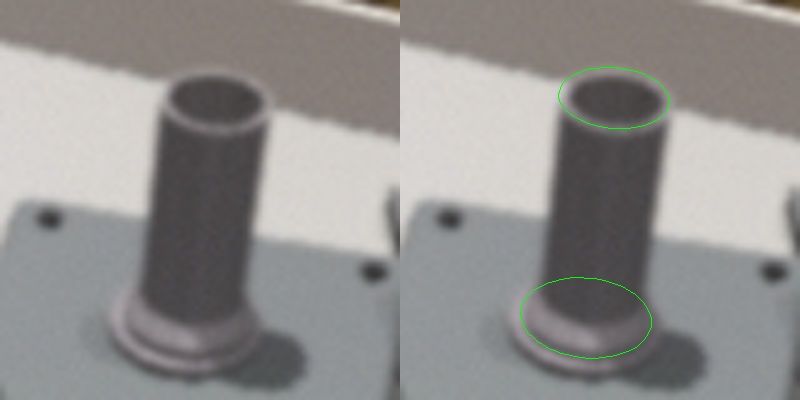

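View pics/finb.png

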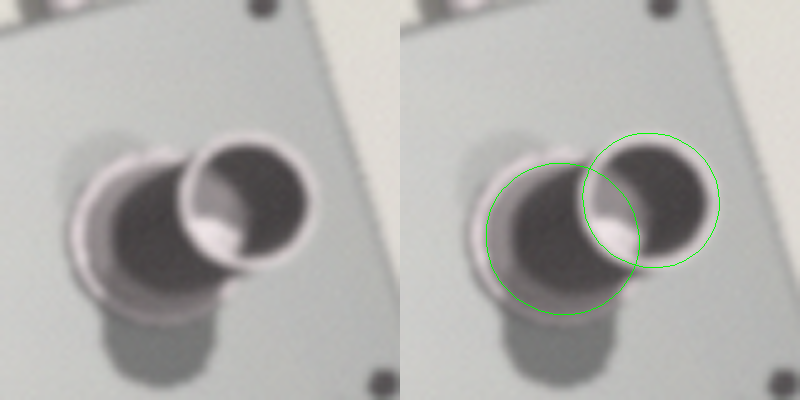

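View pics/tall.png

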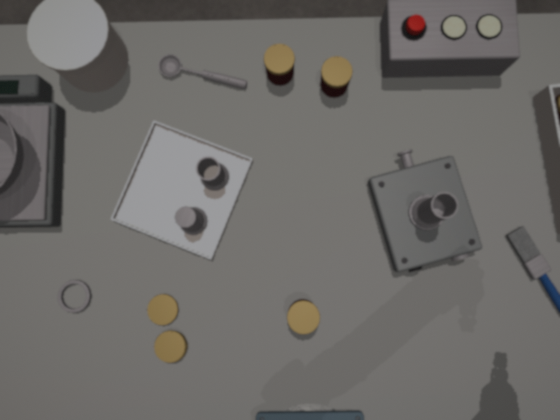

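Run:
```python
from plant import env
print(env.hand_in())
```

```text
the job is handed in; nothing more can be done
None
```

The feed tube is on the stub, and every check I could make says it is seated and locked. I couldn't see the button itself, because its side of the tube faces away from both cameras. The job was handed in at about 43 s of the 61 s allowed.

**What I did:** I gripped the tube, lifted it and turned it until the hole showed in the side camera. The dark tip of the button showed beside the stub in the top camera. I eased the tube down over the stub until the upward force rose by about 6 N, at the height I expected for the collar. Then I turned it in small steps to find the button, and finally released it and moved clear.

**Last checks:**
- **Lock:** this was judged by feel. Turning was stopped on both sides (about +0.55 N·m near −17° and −0.36 N·m near +1° of gripper yaw), against about 0.1 N·m of rubbing in between. I left the tube mid-way between those stops.
- **Seating:** the last pictures show the tube upright and centred on the collar, with the arm clear. Drawn outlines agreed with the top view. In the side view they were off by about the same offset that camera showed from the start.
- **Forces:** at the end of each move the vertical reading while pressing was 8 N or less and the sideways readings were under 5 N. The first stop works out to roughly 23 N at the button. I did not see readings between those points.
- **Other parts:** the plain tube and the reducer look unmoved in the last top picture.

**What disagreed:**
- The play between the stops was about 16°, wider than the roughly 7° the hole and pin widths alone give. I put that down to the tube's 1 mm clearance on the stub plus give in the grip.
- The middle of that play (about −8°) was also some 8–10° from where the camera estimates put it.

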